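# Load the creasing bars and lock them in

## Robot

A 6-joint arm with a two-finger parallel gripper is mounted at the origin on the work surface. World frame = base frame: x ahead of the robot, y to its left, z up, the work surface at z = 0. Lengths are in m, angles in degrees, forces in N, time in s.
With the tool pointing down it reaches from about 0.375 to 0.975 m from the base axis. Payload 3.8 kg.
Tool frame: the origin (TCP) lies at the very end of the fingers, on their centre line; the grasp point (between the pads) lies manip.grip_point_offset behind it (manip.grip_point_offset is the distance from the TCP to the grasp point, in m); z points along the fingers, x is the direction in which the jaws open and shut, and the axes are right-handed (so a half turn about z gives the same grasp; the last joint's range is limited). The gripper opens to 88 mm and grips with 3 to 60 N. Pads are 18 mm wide; open, the fingers measure 123 mm over their backs; the gripper's body (75 mm by 187 mm) begins 45 mm behind the grasp point.
Start: joints at [65.552, 15.12, 91.902, -0, 72.978, -2.114], TCP at [0.256, 0.624, 0.239] pointing down, gripper open.
Joint ranges: [-150.88, 150.88], [-54.13, 125.18], [17.81, 147.31], [-75.09, 255.09], [0, 152.58], [-146.25, 146.25]. Speed limits (degrees/s): [147.25, 147.25, 180, 180, 180, 180].

## Interface

Orientations are given as [roll, pitch, yaw] about the fixed x, y, z axes, in that order (R = Rz(yaw) Ry(pitch) Rx(roll)).
In Python, from bench import monitor, imaging, finish_job, manip gives the robot as it stands.
- The arm moves only by the shell command python3 -m pendant 'ROWS' [FORCE]. ROWS is text: rows parted by semicolons, each of 7 numbers parted by spaces: the shift along the tool's x, y, z in cm, then the turn, a rotation vector about the tool's x, y, z in rad, then the opening in per cent of the stroke, from 0 (shut) to 100 (fully open). A call has 1 to 10 rows; each row is the pose to reach, as a shift and turn from the pose commanded when the call began, along the tool's axes at that moment; what a row does not reach only later rows make up. A row lasts 1/12 s, in which the tool goes at most 41.7 mm and 7.16 degrees, less where a joint would pass 70% of its speed; a pose out of reach is approached as far as the arm can. A call with a gripper value outside its range is refused whole. The fingers move at their own pace and stop on an object; FORCE is the grip in N (left out, the last holds). Time passes only in rows, so rows that repeat a pose let the fingers close. It gives the time, the measured TCP pose, the force and the opening at its end, in the units of the state.
- monitor.read_state(): the state, without advancing time (a new reading comes with each control period).
- imaging.camera(name): name is "scene" or "side" or "wrist"; returns a dict with "color" (400x640x3 uint8, red, green, blue), "z_map" (400x640 float32, m along the optical axis (not along the pixel's ray), 0 where there is no reading), "vertical_fov" (degrees; the focal length in pixels is half the picture's height over the tangent of half this angle, whatever the lens; pixels are square), "cx", "cy" (the principal point, pixels), "pose" (4x4, takes a point from camera to world coordinates). Camera axes: x right, y up, looking along -z (the intrinsics and any distortion apply to the point x, -y, -z); pixel columns grow to the right and rows downward; lengths in m; the calibration is good to about 2 mm. A picture is of the moment at which its call begins.
- finish_job(): hands the job in, once; it reports no verdict.
The state is a dict: "time_s": time; "q": joint angles; "dq": joint speeds; "joint_efforts": joint torques, N m; "tcp_pos": TCP position; "orientation": TCP orientation; "contact_force": force on the tool from outside, world axes, zero at the start; "ft_torque": the same for the moment, N m; "gripper_width": finger opening in m.
Only numpy, scipy, OpenCV 4.12 (cv2) and the standard library are available. Lean on these libraries where they do the work, as an engineer would, in place of code of your own. Each camera call takes 0.05 s, during which the arm holds its last target.

## Task

Lift the retaining bar out of the two open brackets of the storage rack, then move every creasing bar in the rack over to the creasing machine, sliding each one lengthwise under the hood into a pocket of its own until it is fully home. When all are in, lay the same retaining bar, grip block up, down into the two brackets in front of their tails so that they cannot back out. Leave the other things on the bench alone.

Things in the scene. Friction and masses are not known exactly. Their poses are not given: they have to be found in the camera images.
- rack: wooden storage rack, fixed; base 180 (x) x 310 (y) x 10 mm. Origin: centre of its underside, z up. Four lanes along its x at y = -84, -28, 28, 84. Bars lie on two cross rails (20 wide, at x = -55 and 55, top z = 26) between teeth 8 mm high; the space between the rails is open down to the base. End boards at x = -84 and 84 reach z = 40. All in mm.
- rack_seat (a point): midpoint between the seats of the rack's two open-topped U brackets, rack x = 0, z = 48; axes as the rack. Brackets at y = -142 and 142, 14 mm thick in y; slot 32 mm wide in x, uprights 18 mm above the seats.
- rack_clear (a point): point on the bench in front of the rack (rack x = -165, y = 0, z = 0), axes as the rack: middle of a strip 90 mm wide (x) and 340 long (y) that is kept clear; a good place to put the retaining bar meanwhile
- magazine: loading magazine on the front of a low green creasing machine, fixed. Origin on the bench under it, z up, +x into the machine. Aluminium bed x = -118 to 90, y = -155 to 155, top z = 12. A green hood overhangs the bed over x = 20 to 92, underside z = 38, top z = 50. The machine body behind it (x = 92 to 232) reaches z = 107. All in mm.
- pockets (a point): middle of the pocket mouths under the hood's front edge (magazine x = 20, y = 0, z = 12), axes as the magazine. Four pockets open to -x, at y = -84, -28, 28, 84, each 28 wide, 26 high, 60 mm deep to the back stop. A bar fully home touches the stop: its centre is then 15 mm to -x of the mouth and 10 mm up, its tail 90 mm to -x.
- mag_seat (a point): midpoint between the seats of the magazine's two open-topped U brackets (magazine x = -90, y = 0, z = 16), axes as the magazine. Brackets at y = -142 and 142, 14 mm thick in y; slot 32 mm wide in x, uprights 18 mm above the seats. The retaining bar seated here has its origin 7 mm above this point, 8 mm behind the tails of bars that are home.
- keeper: aluminium retaining bar: flat bar 24 (x) x 320 (y) x 14 mm (z) with a grip block in the middle of its top, 14 (x) x 40 (y) x 26 mm, reaching 33 mm above the origin; 0.26 kg. Origin: centre of the flat bar, y along it, z up through the block. It starts in the rack's brackets across the bars, origin 7 mm above the seats. Nothing fastens it; it lifts straight up.
- bar1: one of three or four alike hollow square steel creasing bars, 20 x 20 x 150 mm, 0.2 kg, plain steel, dark ends; either end may lead. Origin at its centre, x along it. At the start it lies along a rack lane, any one of the four, under the retaining bar, centre at z = 36. Absent in some runs (None all run long).
- bar2: one of three or four alike hollow square steel creasing bars, 20 x 20 x 150 mm, 0.2 kg, plain steel, dark ends; either end may lead. Origin at its centre, x along it. At the start it lies along a rack lane, any one of the four, under the retaining bar, centre at z = 36. Absent in some runs (None all run long).
- bar3: one of three or four alike hollow square steel creasing bars, 20 x 20 x 150 mm, 0.2 kg, plain steel, dark ends; either end may lead. Origin at its centre, x along it. At the start it lies along a rack lane, any one of the four, under the retaining bar, centre at z = 36. Absent in some runs (None all run long).
- bar4: one of three or four alike hollow square steel creasing bars, 20 x 20 x 150 mm, 0.2 kg, plain steel, dark ends; either end may lead. Origin at its centre, x along it. At the start it lies along a rack lane, any one of the four, under the retaining bar, centre at z = 36. Absent in some runs (None all run long).
- tin: bystander: small closed steel tin, 44 mm across, 28 mm high, between the rack and the machine; origin under its centre
- tape: bystander: empty cardboard tape ring lying flat, 80 mm across, 24 mm high
- mug: bystander: white mug, 76 mm across, 90 mm high
- driver: bystander: screwdriver lying on the bench
- booklets: bystander: stack of booklets, 150 x 107 x 41 mm
- brush: bystander: brush lying on the bench beyond the gap between rack and machine
There are look-alikes about, which are no part of the job. What is shaped like the bar1 but orange is not meant. Leave any yellow look-alike of the bar4 alone.

How it is judged (in metres and radians):
On the way, in this order (a step that is already met when the one before it is completed fails the run):
1. the retaining bar is lifted clear of the rack's brackets while all the creasing bars are still in the rack ((z of keeper in the frame of rack above 0.08 m or horizontal distance between keeper and rack above 0.08 m) and horizontal distance between each of bar1, bar2, bar3, bar4 and rack below 0.13 m), for 0.1 s.
2. all creasing bars present are fully home in the pockets while the retaining bar is not yet in front of them (x of bar1 in the frame of magazine between -0.004 and 0.012 m and z of bar1 in the frame of magazine between 0.015 and 0.032 m and y of bar1 in the frame of magazine between -0.105 and 0.105 m and angle between the x axis of each of bar1, bar2, bar3, bar4 and the x axis of magazine, either way round below 0.15 rad and x of bar2 in the frame of magazine between -0.004 and 0.012 m and z of bar2 in the frame of magazine between 0.015 and 0.032 m and y of bar2 in the frame of magazine between -0.105 and 0.105 m and x of bar3 in the frame of magazine between -0.004 and 0.012 m and z of bar3 in the frame of magazine between 0.015 and 0.032 m and y of bar3 in the frame of magazine between -0.105 and 0.105 m and x of bar4 in the frame of magazine between -0.004 and 0.012 m and z of bar4 in the frame of magazine between 0.015 and 0.032 m and y of bar4 in the frame of magazine between -0.105 and 0.105 m and distance between keeper and magazine above 0.14 m), for 0.2 s.
At the end, for the whole second after the job is handed in: Every creasing bar present lies flat in a hood pocket, nose within 9 mm of the back stop; the retaining bar rests block up on both magazine seats: within 7 mm of the brackets' line, 16 mm of centred lengthwise, 5 mm of seated height, 0.07 rad of square; all at rest (x of bar1 in the frame of magazine between -0.004 and 0.012 m and z of bar1 in the frame of magazine between 0.015 and 0.032 m and y of bar1 in the frame of magazine between -0.105 and 0.105 m and angle between the x axis of each of bar1, bar2, bar3, bar4 and the x axis of magazine, either way round below 0.15 rad and x of bar2 in the frame of magazine between -0.004 and 0.012 m and z of bar2 in the frame of magazine between 0.015 and 0.032 m and y of bar2 in the frame of magazine between -0.105 and 0.105 m and x of bar3 in the frame of magazine between -0.004 and 0.012 m and z of bar3 in the frame of magazine between 0.015 and 0.032 m and y of bar3 in the frame of magazine between -0.105 and 0.105 m and x of bar4 in the frame of magazine between -0.004 and 0.012 m and z of bar4 in the frame of magazine between 0.015 and 0.032 m and y of bar4 in the frame of magazine between -0.105 and 0.105 m and x of keeper in the frame of magazine between -0.097 and -0.083 m and y of keeper in the frame of magazine between -0.016 and 0.016 m and z of keeper in the frame of magazine between 0.018 and 0.028 m and angle between the y axis of keeper and the y axis of magazine, either way round below 0.07 rad and angle between keeper's own z axis and vertical below 0.12 rad and linear speed of each of bar1, bar2, bar3, bar4, keeper below 0.02 m/s); the robot touches nothing.
It fails at once if a bystander on the bench is moved more than 40 mm (distance of any of tin, tape, mug, driver, booklets, brush from where it was at the start of the episode above 0.04 m).
Of bar1, bar2, bar3, bar4 only 3 to 4 are there at a start; the rules pass over those that are not, and their reading is None.
At some moment in a run one of keeper, bar1, bar2, bar3, bar4 may be knocked a few centimetres aside while the robot is not near it.
Once in a run the grip may slacken for a moment while it holds something.
It also fails if it takes over 210 s, if anything falls off the work surface, if the arm or the gripper's body presses on something with over 40 N, if the wrist force passes 120 N, or if a joint passes its speed limit or range.

## Working session

There is one attempt and no reset: what is moved stays moved. The work goes in short steps, Python scripts to look and compute and a shell command to move; the robot and the scene stay as the last step left them, time stands still between calls to the robot, and variables do not carry over. Pictures are saved under pics/ and viewed, and the job is handed in when it is done.

```bash
ls; mkdir -p pics; python3 - <<'E'
from bench import monitor, imaging, manip
import cv2,numpy as np
print(monitor.read_state(), manip.grip_point_offset)
for n in ["scene","side","wrist"]:
    c=imaging.camera(n); cv2.imwrite(f"pics/{n}0.png",c["color"][:,:,::-1])
    print(n,c["vertical_fov"],c["cx"],c["cy"],c["pose"].round(4).tolist(),[k for k in c])
    np.savez(f"{n}0.npz",**{k:v for k,v in c.items()})
E
```

```text
pics
{'time_s': 0.0, 'q': array([ 6.55512850e+01,  1.51686408e+01,  9.19797538e+01, -1.68622722e-03,
        7.29778263e+01, -2.11392861e+00]), 'dq': array([ 0.03958387, -0.01633327, -0.04006942,  0.00997614,  0.03156344,
        0.01224596]), 'joint_efforts': array([-3.25818485e-05, -5.02091897e+01, -3.56884933e+01,  7.28375372e-02,
        2.89990922e-02, -1.72477057e-04]), 'tcp_pos': array([0.25622823, 0.62371725, 0.23740824]), 'orientation': array([-1.79996954e+02,  1.26194458e-01,  6.76657124e+01]), 'contact_force': array([-0.2284986 , -0.32456667,  0.18360589]), 'ft_torque': array([-0.00947023,  0.00335481,  0.02438868]), 'gripper_width': 0.08809186124198622} 0.0187
scene 54.88535526494656 320.0300838295284 196.7517063050868 [[-0.6248, -0.5831, 0.5192, 1.1304], [0.7806, -0.4515, 0.4323, 0.4812], [-0.0177, 0.6754, 0.7373, 0.9075], [0.0, 0.0, 0.0, 1.0]] ['color', 'z_map', 'vertical_fov', 'cx', 'cy', 'pose']
side 50.242486393839016 322.3702884387335 208.19079522782738 [[0.6954, 0.3893, -0.6041, -0.4324], [-0.7186, 0.3704, -0.5885, -0.9396], [-0.0053, 0.8433, 0.5374, 0.9043], [0.0, 0.0, 0.0, 1.0]] ['color', 'z_map', 'vertical_fov', 'cx', 'cy', 'pose']
wrist 67.16780822748437 324.43036253889113 197.36272190687902 [[0.3798, -0.8896, -0.2537, 0.1899], [0.9251, 0.3649, 0.1053, 0.6518], [-0.0011, -0.2747, 0.9615, 0.3838], [0.0, 0.0, 0.0, 1.0]] ['color', 'z_map', 'vertical_fov', 'cx', 'cy', 'pose']
```

View pics/scene0.png

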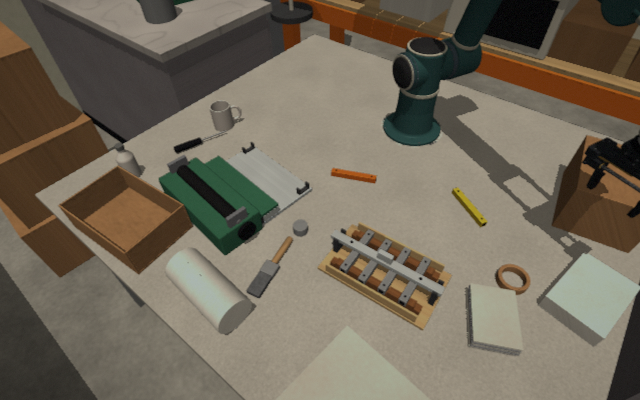

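View pics/side0.png

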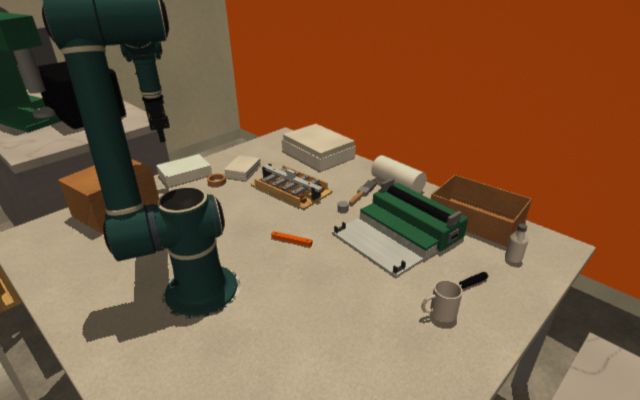

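View pics/wrist0.png

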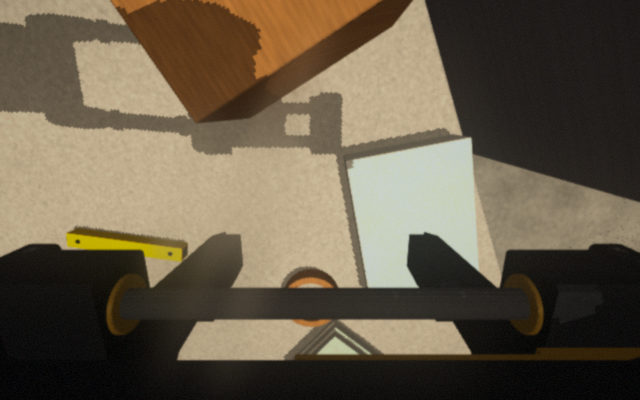

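The scene view shows the rack at about (387,272) with the keeper across it, the machine with its bed at about (240,185), the tin at (300,228), the orange look-alike at (354,176) and the yellow one at (468,206). The side view agrees. Next I'll enlarge the rack and the bed.

```bash
cat > h.py <<'E'
import numpy as np,cv2
from bench import monitor, imaging, manip
def ray(c,u,v):
    H=c["color"].shape[0]; f=H/2/np.tan(np.radians(float(c["vertical_fov"]))/2)
    d=np.array([(u-float(c["cx"]))/f,-(v-float(c["cy"]))/f,-1.0]); P=np.array(c["pose"])
    return P[:3,3],P[:3,:3]@d
def onz(c,u,v,z):
    o,d=ray(c,u,v); return o+d*(z-o[2])/d[2]
def cloud(c):
    H,W=c["z_map"].shape; u,v=np.meshgrid(np.arange(W),np.arange(H))
    f=H/2/np.tan(np.radians(float(c["vertical_fov"]))/2); z=c["z_map"]
    p=np.stack([(u-float(c["cx"]))/f*z,-(v-float(c["cy"]))/f*z,-z],-1); P=np.array(c["pose"])
    return p@P[:3,:3].T+P[:3,3]
def proj(c,p):
    H=c["color"].shape[0]; f=H/2/np.tan(np.radians(float(c["vertical_fov"]))/2); P=np.array(c["pose"])
    q=P[:3,:3].T@(np.array(p)-P[:3,3]); return float(c["cx"])+f*q[0]/-q[2], float(c["cy"])-f*q[1]/-q[2]
def crop(c,u0,u1,v0,v1,name,k):
    im=cv2.resize(c["color"][v0:v1,u0:u1,::-1],None,fx=k,fy=k,interpolation=cv2.INTER_CUBIC); cv2.imwrite("pics/"+name,im)
E
python3 - <<'E'
from h import *
c=dict(np.load("scene0.npz")); crop(c,310,460,215,330,"s_rack.png",5); crop(c,150,320,130,255,"s_mag.png",4)
E
```

```text
(no output)
```

View pics/s_rack.png

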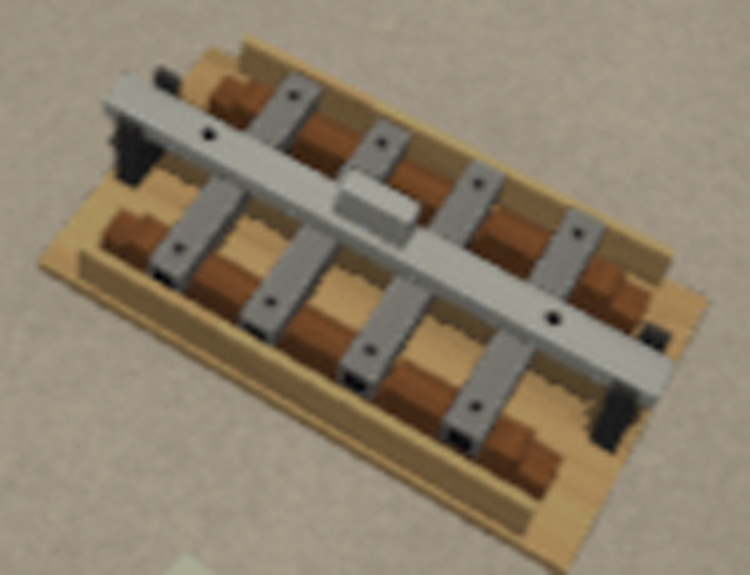

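View pics/s_mag.png

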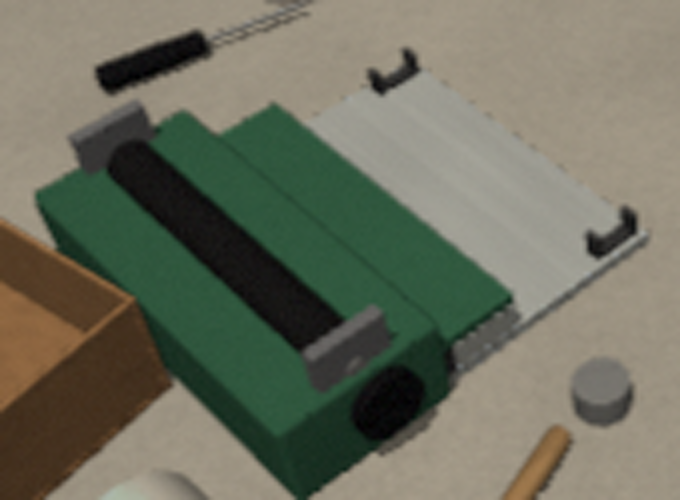

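```bash
python3 - <<'E'
from h import *
c=dict(np.load("scene0.npz"))
p=lambda x,y,k,u0,v0,z:onz(c,(x+.5)/k-.5+u0,(y+.5)/k-.5+v0,z)
R=[p(*a,5,310,215,.01) for a in [(40,265),(565,572),(708,300),(215,47)]]
print("rack corners",np.round(R,3).tolist(),"centre",np.mean(R,0).round(4))
K=[p(*a,5,310,215,.062) for a in [(128,75),(668,365)]]+[p(*a,5,310,215,.062) for a in [(103,103),(658,398)]]
print("keeper",np.round(K,3).tolist(),np.mean(K,0).round(4)); d=K[0]-K[1];print(np.degrees(np.arctan2(d[1],d[0])))
M=[p(*a,4,150,130,.012) for a in [(645,235),(425,68)]]
H=[p(*a,4,150,130,.05) for a in [(275,105),(512,298)]]
for S in (M,H):
    d=S[1]-S[0];print(np.round(S,3).tolist(),np.linalg.norm(d),np.degrees(np.arctan2(d[1],d[0])))
print("tin",p(601,370,4,150,130,.028))
E
```

```text
rack corners [[0.705, 0.112, 0.01], [0.683, 0.417, 0.01], [0.504, 0.405, 0.01], [0.525, 0.1, 0.01]] centre [0.6043 0.2585 0.01  ]
keeper [[0.605, 0.095, 0.062], [0.586, 0.41, 0.062], [0.629, 0.096, 0.062], [0.605, 0.414, 0.062]] [0.6062 0.2539 0.062 ]
-86.39445579947535
[[0.489, -0.09, 0.012], [0.45, -0.379, 0.012]] 0.2917573268716328 -97.69812076177372
[[0.59, -0.409, 0.05], [0.627, -0.103, 0.05]] 0.30850348507058695 83.18878882929894
tin [ 0.62575633 -0.01816129  0.028     ]
```

```bash
cat >> h.py <<'E'
from scipy.spatial.transform import Rotation as Ro
RACK=(0.6043,0.2585,4.1); MAG=(0.5886,-0.2536,-6.8)
def w(fr,x,y):
    a=np.radians(fr[2]); return fr[0]+x*np.cos(a)-y*np.sin(a), fr[1]+x*np.sin(a)+y*np.cos(a)
def to(x,y,z,yaw):
    s=monitor.read_state(); R0=Ro.from_euler("xyz",s["orientation"],degrees=True); R1=Ro.from_euler("xyz",[180,0,yaw],degrees=True)
    d=R0.inv().apply(np.array([x,y,z])-s["tcp_pos"])*100; r=(R0.inv()*R1).as_rotvec()
    print("to",np.round([x,y,z,yaw],4),"shift cm",d.round(2),"turn",r.round(3))
def st():
    s=monitor.read_state(); print("t%.1f"%s["time_s"],s["tcp_pos"].round(4),s["orientation"].round(2),"F",s["contact_force"].round(1),"g%.4f"%s["gripper_width"])
E
python3 -c "
from h import *
to(.606,.254,.28,4)"
```

```text
to [0.606 0.254 0.28  4.   ] shift cm [-20.93  46.4   -4.2 ] turn [1.000e-03 2.000e-03 1.111e+00]
```

```bash
python3 -m pendant '-5 11.5 -4.2 0 0 0.28 100; -10.5 23 -4.2 0 0 0.56 100; -15.5 34.5 -4.2 0 0 0.83 100; -21 46.4 -4.2 0 0 1.11 100; -21 46.4 -4.2 0 0 1.11 100; -21 46.4 -4.2 0 0 1.11 100; -21 46.4 -4.2 0 0 1.11 100; -21 46.4 -4.2 0 0 1.11 100; -21 46.4 -4.2 0 0 1.11 100; -21 46.4 -4.2 0 0 1.11 100'
python3 -c "
from h import *
to(.606,.254,.28,4)"
```

```text
time_s: 0.98
tcp_pos: [0.5412, 0.3216, 0.2756]
orientation: [180.0, 0.0, 3.8]
contact_force: [0.7, 0.6, 0.6]
gripper_width: 0.0879
to [0.606 0.254 0.28  4.   ] shift cm [ 6.02  7.18 -0.44] turn [ 0.     0.    -0.004]
```

```bash
python3 -m pendant '6 7.2 -0.4 0 0 0 100; 6 7.2 -0.4 0 0 0 100; 6 7.2 -0.4 0 0 0 100; 6 7.2 -0.4 0 0 0 100'
python3 - <<'E'
from h import *
st(); c=imaging.camera("wrist"); np.savez("w1.npz",**c); cv2.imwrite("pics/w1.png",c["color"][:,:,::-1])
E
```

```text
time_s: 1.32
tcp_pos: [0.6072, 0.2531, 0.2792]
orientation: [180.0, 0.0, 3.8]
contact_force: [-1.0, -0.5, -0.6]
gripper_width: 0.0881
t1.3 [0.6072 0.2531 0.2792] [1.7996e+02 1.0000e-02 3.8100e+00] F [-1.  -0.5 -0.6] g0.0881
```

View pics/w1.png

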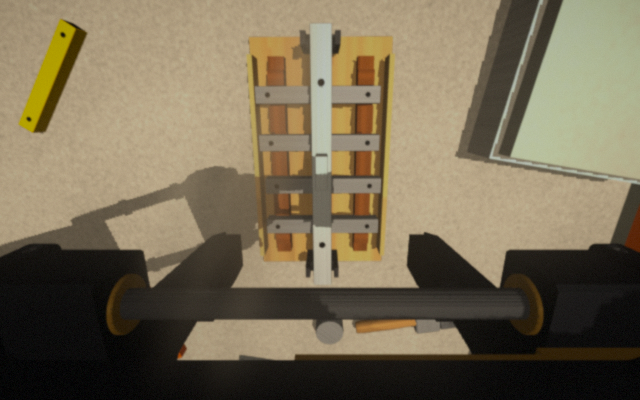

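The wrist view shows the rack (248–392, 37–262) with four plain steel bars at rows 95, 143, 185 and 227. The keeper runs down column ~321 with its block at (321,175), and the yellow look-alike is away to the left. I'll enlarge it to measure.

```bash
python3 - <<'E'
from h import *
c=dict(np.load("w1.npz")); crop(c,240,400,15,165,"w1a.png",4); crop(c,240,400,145,295,"w1b.png",4)
E
```

```text
(no output)
```

View pics/w1a.png

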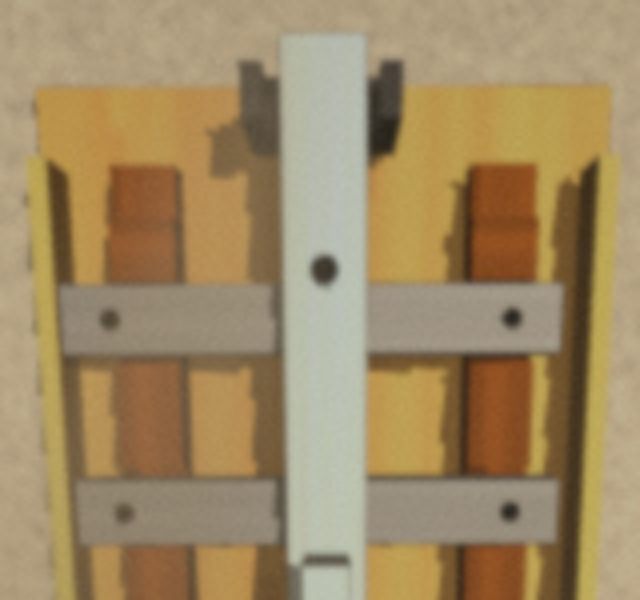

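View pics/w1b.png

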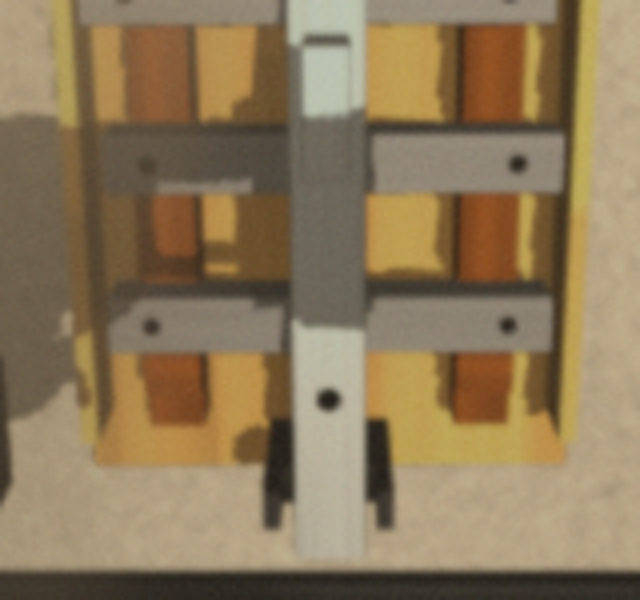

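```bash
python3 - <<'E'
from h import *
c=dict(np.load("w1.npz"))
p=lambda x,y,v0,z:onz(c,(x+.5)/4-.5+240,(y+.5)/4-.5+v0,z)
K=[p(*a,z=.062) for a in [(280,34,15),(366,34,15),(296,558,145),(364,558,145)]]
d=(K[0]+K[1]-K[2]-K[3])/2; print("keeper",np.mean(K,0).round(4),"len",np.linalg.norm(d),"dir",np.degrees(np.arctan2(d[1],d[0]))-90)
h1,h2=p(323,269,15,.062),p(328,400,145,.062); d=h1-h2; print("holes",(h1+h2)/2,np.degrees(np.arctan2(d[1],d[0]))-90)
B=[p(*a,z=.01) for a in [(36,87,15),(611,87,15),(94,464,145),(567,460,145)]]
d=(B[0]+B[1]-B[2]-B[3])/2; print("base",np.round(B,4).tolist(),np.mean(B,0).round(4),"len",np.linalg.norm(d),np.degrees(np.arctan2(d[1],d[0]))-90)
rc=np.mean(B,0)
for n,a,b in [("A",(109,319,15),(512,318,15)),("B",(124,513,15),(510,512,15)),("C",(147,166,145),(518,164,145)),("D",(151,327,145),(508,325,145))]:
    a=p(*a,z=.046);b=p(*b,z=.046);m=(a+b)/2;d=b-a;print(n,m.round(4),np.degrees(np.arctan2(d[1],d[0])).round(2),np.linalg.norm(d).round(4))
E
```

```text
keeper [0.6021 0.2565 0.062 ] len 0.31857405334297295 dir 4.038726877813303
holes [0.60178031 0.2562091  0.062     ] 4.077737850123967
base [[0.5012, 0.4077, 0.01], [0.6797, 0.4196, 0.01], [0.5226, 0.0996, 0.01], [0.7024, 0.1134, 0.01]] [0.6015 0.2601 0.01  ] len 0.3079421568496115 4.102987883260795
A [0.5915 0.3435 0.046 ] 3.95 0.1202
B [0.5969 0.2865 0.046 ] 3.97 0.1202
C [0.6053 0.2317 0.046 ] 4.15 0.1202
D [0.608  0.1759 0.046 ] 4.18 0.1202
```

```bash
python3 -c "
from h import *
to(.602,.2563,.13,4.07)"
```

```text
to [0.602  0.2563 0.13   4.07  ] shift cm [-0.34 -0.16 14.91] turn [-0.     0.001 -0.003]
```

```bash
python3 -m pendant '-0.35 -0.25 5 0 0 -0.004 50; -0.35 -0.25 9 0 0 -0.004 50; -0.35 -0.25 13 0 0 -0.004 50; -0.35 -0.25 15 0 0 -0.004 50; -0.35 -0.25 15 0 0 -0.004 50;-0.35 -0.25 15 0 0 -0.004 50'
python3 -c "
from h import *
to(.602,.2563,.066,4.07)"
```

```text
time_s: 1.87
tcp_pos: [0.5989, 0.2593, 0.1279]
orientation: [180.0, 0.3, 4.4]
contact_force: [0.9, -0.1, 0.9]
gripper_width: 0.0501
to [0.602  0.2563 0.066  4.07  ] shift cm [0.32 0.32 6.19] turn [0.001 0.005 0.006]
```

```bash
python3 -m pendant '0 0 0 0 0 0 50; 0 0 0 0 0 0 50; 0 0 0 0 0 0 50'
python3 -c "
from h import *
st();to(.602,.2563,.066,4.07)"
```

```text
time_s: 2.12
tcp_pos: [0.6034, 0.2594, 0.1332]
orientation: [-179.9, -0.3, 4.3]
contact_force: [0.4, 0.4, 0.5]
gripper_width: 0.0443
t2.1 [0.6034 0.2594 0.1332] [-179.9    -0.3     4.32] F [0.4 0.4 0.5] g0.0443
to [0.602  0.2563 0.066  4.07  ] shift cm [-0.2   0.31  6.72] turn [-0.002 -0.005  0.004]
```

```bash
for i in 1 2 3; do python3 -m pendant '0 0 0 0 0 0 50; 0 0 0 0 0 0 50'; done | grep -E "tcp|ori"
python3 -c "
from h import *
to(.602,.2563,.066,4.07)"
```

```text
tcp_pos: [0.6025, 0.2585, 0.1315]
orientation: [-180.0, -0.1, 4.3]
tcp_pos: [0.6018, 0.2581, 0.1302]
orientation: [-180.0, -0.0, 4.3]
tcp_pos: [0.6016, 0.258, 0.1297]
orientation: [180.0, 0.0, 4.3]
to [0.602  0.2563 0.066  4.07  ] shift cm [0.03 0.18 6.37] turn [0.    0.    0.004]
```

```bash
python3 -m pendant '0.05 0.2 2.5 0 0 0.003 50; 0.05 0.2 4.5 0 0 0.003 50; 0.05 0.2 5.8 0 0 0.003 50; 0.05 0.2 6.4 0 0 0.003 50; 0.05 0.2 6.4 0 0 0.003 50; 0.05 0.2 6.4 0 0 0.003 50;0.05 0.2 6.4 0 0 0.003 50;0.05 0.2 6.4 0 0 0.003 50'
python3 -c "
from h import *
st()"
python3 -m pendant '0 0 0 0 0 0 0; 0 0 0 0 0 0 0; 0 0 0 0 0 0 0; 0 0 0 0 0 0 0; 0 0 0 0 0 0 0; 0 0 0 0 0 0 0' 40
```

```text
time_s: 3.28
tcp_pos: [0.6033, 0.2566, 0.0673]
orientation: [-180.0, -0.1, 4.1]
contact_force: [-0.3, -0.8, -0.7]
gripper_width: 0.0441
t3.3 [0.6033 0.2566 0.0673] [-1.7996e+02 -1.3000e-01  4.1300e+00] F [-0.3 -0.8 -0.7] g0.0441
time_s: 3.78
tcp_pos: [0.6026, 0.2563, 0.066]
orientation: [-180.0, -0.0, 4.1]
contact_force: [0.2, 0.2, 1.7]
gripper_width: 0.0134
```

```bash
python3 -m pendant '0 0 -1 0 0 0 0; 0 0 -2.5 0 0 0 0; 0 0 -4.5 0 0 0 0; 0 0 -7 0 0 0 0; 0 0 -8 0 0 0 0; 0 0 -8 0 0 0 0; 0 0 -8 0 0 0 0;0 0 -8 0 0 0 0;0 0 -8 0 0 0 0'
python3 - <<'E'
from h import *
st(); to(.437,.248,.146,4.1); c=imaging.camera("wrist"); cv2.imwrite("pics/w2.png",c["color"][:,:,::-1])
E
```

```text
time_s: 4.53
tcp_pos: [0.6008, 0.2557, 0.1435]
orientation: [179.9, 0.2, 4.1]
contact_force: [-0.0, 0.0, -4.5]
gripper_width: 0.0134
t4.5 [0.6008 0.2557 0.1435] [179.94   0.21   4.12] F [-0.   0.  -4.5] g0.0134
to [0.437 0.248 0.146 4.1  ] shift cm [-16.39  -0.41  -0.19] turn [0.001 0.004 0.   ]
```

View pics/w2.png

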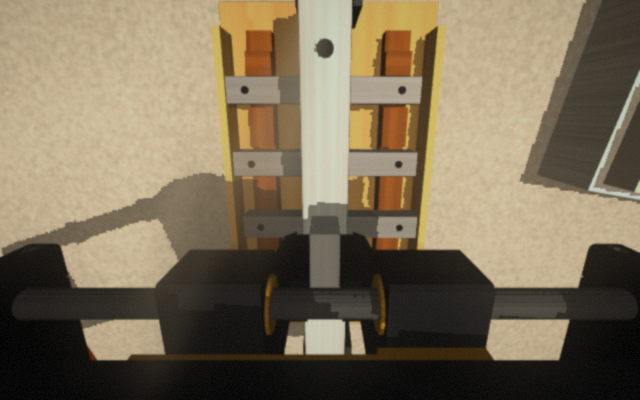

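The keeper is held level (column ~325, block at (325,250)) with the bars still in their lanes below it. Next it goes to the clear strip.

```bash
python3 -m pendant '-2 -0.2 0 0 0 0 0; -5 -0.4 0 0 0 0 0; -8.5 -0.4 0 0 0 0 0; -12 -0.4 0 0 0 0 0; -15 -0.4 0 0 0 0 0; -16.4 -0.4 0 0 0 0 0; -16.4 -0.4 0 0 0 0 0; -16.4 -0.4 0 0 0 0 0; -16.4 -0.4 0 0 0 0 0; -16.4 -0.4 0 0 0 0 0'
python3 -m pendant '0 0 3 0 0 0 0; 0 0 6 0 0 0 0; 0 0 9 0 0 0 0; 0 0 11 0 0 0 0; 0 0 11.5 0 0 0 0; 0 0 11.5 0 0 0 0; 0 0 11.5 0 0 0 0; 0 0 11.5 0 0 0 0; 0 0 11.5 0 0 0 0; 0 0 11.5 0 0 0 0'
python3 - <<'E'
from h import *
st(); to(.437,.248,.018,4.1); c=imaging.camera("wrist"); cv2.imwrite("pics/w3.png",c["color"][:,:,::-1])
E
```

```text
time_s: 5.42
tcp_pos: [0.4397, 0.2486, 0.1459]
orientation: [-180.0, -0.0, 4.1]
contact_force: [0.8, 0.4, -3.1]
gripper_width: 0.0137
time_s: 6.25
tcp_pos: [0.4398, 0.2491, 0.0324]
orientation: [-179.9, -0.2, 4.1]
contact_force: [0.3, 0.0, -3.1]
gripper_width: 0.0137
t6.2 [0.4398 0.2491 0.0324] [-1.7993e+02 -1.7000e-01  4.1200e+00] F [ 0.3  0.  -3.1] g0.0137
to [0.437 0.248 0.018 4.1  ] shift cm [-0.29  0.09  1.44] turn [-0.001 -0.003  0.   ]
```

View pics/w3.png

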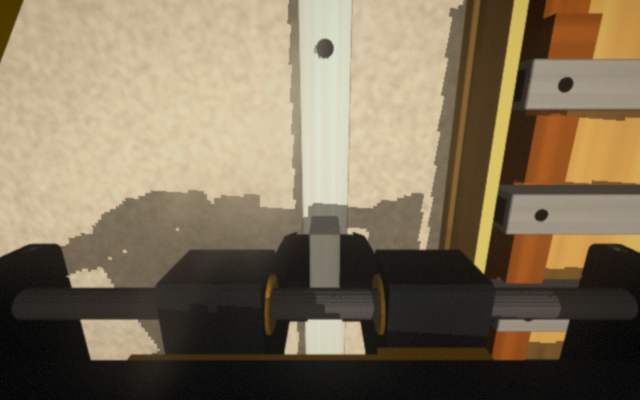

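```bash
python3 -m pendant '0 0 0.7 0 0 0 0; 0 0 1.2 0 0 0 0; 0 0 1.2 0 0 0 0; 0 0 1.2 0 0 0 0; 0 0 1.2 0 0 0 0; 0 0 1.2 0 0 0 0'
python3 -m pendant '0 0 0.15 0 0 0 0; 0 0 0.2 0 0 0 0; 0 0 0.2 0 0 0 40;0 0 0.2 0 0 0 40;0 0 0.2 0 0 0 40;0 0 0.2 0 0 0 40;0 0 0.2 0 0 0 40;0 0 0.2 0 0 0 40'
python3 -c "
from h import *
st()"
```

```text
time_s: 6.8
tcp_pos: [0.4381, 0.2483, 0.0185]
orientation: [180.0, 0.0, 4.1]
contact_force: [0.2, 0.6, -2.7]
gripper_width: 0.0137
time_s: 7.47
tcp_pos: [0.4384, 0.2484, 0.0167]
orientation: [180.0, -0.0, 4.1]
contact_force: [0.3, -0.6, 0.1]
gripper_width: 0.0351
t7.5 [0.4384 0.2484 0.0167] [180.    -0.     4.12] F [ 0.3 -0.6  0.1] g0.0351
```

```bash
python3 -m pendant '0 0 -3 0 0 0 40; 0 0 -7 0 0 0 40; 0 0 -11 0 0 0 40; 0 0 -15 0 0 0 40; 0 0 -19 0 0 0 40; 0 0 -23 0 0 0 40; 0 0 -26 0 0 0 40; 0 0 -28 0 0 0 40; 0 0 -28 0 0 0 40'
python3 -c "
from h import *
st(); to(*w(MAG,-.04,0),.3,83.2)"
```

```text
time_s: 8.22
tcp_pos: [0.441, 0.2497, 0.303]
orientation: [-179.8, -0.6, 4.1]
contact_force: [1.0, 0.5, 0.5]
gripper_width: 0.0353
t8.2 [0.441  0.2497 0.303 ] [-179.77   -0.55    4.12] F [1.  0.5 0.5] g0.0353
to [ 0.5489 -0.2489  0.3    83.2   ] shift cm [ 7.18 50.5   0.16] turn [ 0.003 -0.011 -1.38 ]
```

```bash
python3 -m pendant '1 4 0 0 0 -0.12 40; 1.5 8 0 0 0 -0.24 40; 2 12 0 0 0 -0.36 40; 2.5 16 0 0 0 -0.48 40; 3 20 0 0 0 -0.6 40; 3.5 24 0 0 0 -0.72 40; 4 28 0 0 0 -0.84 40; 4.5 32 0 0 0 -0.96 40; 5 36 0 0 0 -1.08 40; 5.5 40 0 0 0 -1.2 40'
python3 -c "
from h import *
st(); to(*w(MAG,-.04,0),.3,83.2)"
```

```text
time_s: 9.05
tcp_pos: [0.5147, -0.1141, 0.2949]
orientation: [-179.9, 0.0, 67.7]
contact_force: [0.9, 0.5, -0.6]
gripper_width: 0.035
t9.1 [ 0.5147 -0.1141  0.2949] [-1.7987e+02  1.0000e-02  6.7730e+01] F [ 0.9  0.5 -0.6] g0.0350
to [ 0.5489 -0.2489  0.3    83.2   ] shift cm [-11.18   8.27  -0.53] turn [-0.002 -0.    -0.27 ]
```

```bash
python3 -m pendant '-3 2 0 0 0 -0.09 40; -6 5 0 0 0 -0.18 40; -6 5 0 0 0 -0.18 40; -6 5 0 0 0 -0.18 40;-6 5 0 0 0 -0.18 40;-6 5 0 0 0 -0.18 40'
python3 -c "
from h import *
st(); to(*w(MAG,-.04,0),.3,83.2)"
```

```text
time_s: 9.55
tcp_pos: [0.538, -0.1858, 0.2958]
orientation: [-179.9, -0.0, 77.7]
contact_force: [-0.4, -0.1, 0.3]
gripper_width: 0.0353
t9.6 [ 0.538  -0.1858  0.2958] [-1.799e+02 -4.000e-02  7.774e+01] F [-0.4 -0.1  0.3] g0.0353
to [ 0.5489 -0.2489  0.3    83.2   ] shift cm [-5.93  2.4  -0.43] turn [-0.002 -0.001 -0.095]
```

```bash
python3 -m pendant '-3 1.2 -0.4 0 0 -0.05 40; -6 2.4 -0.4 0 0 -0.095 40;-6 2.4 -0.4 0 0 -0.095 40;-6 2.4 -0.4 0 0 -0.095 40;-6 2.4 -0.4 0 0 -0.095 40;-6 2.4 -0.4 0 0 -0.095 40;-6 2.4 -0.4 0 0 -0.095 40;-6 2.4 -0.4 0 0 -0.095 40'
python3 - <<'E'
from h import *
st(); to(*w(MAG,-.04,0),.3,83.2); c=imaging.camera("wrist"); np.savez("w4.npz",**c); cv2.imwrite("pics/w4.png",c["color"][:,:,::-1])
E
```

```text
time_s: 10.22
tcp_pos: [0.5493, -0.2497, 0.301]
orientation: [180.0, -0.0, 83.2]
contact_force: [-0.5, -0.4, -0.8]
gripper_width: 0.0351
t10.2 [ 0.5493 -0.2497  0.301 ] [ 1.7999e+02 -1.0000e-02  8.3230e+01] F [-0.5 -0.4 -0.8] g0.0351
to [ 0.5489 -0.2489  0.3    83.2   ] shift cm [ 0.07 -0.05  0.1 ] turn [ 0.    -0.     0.001]
```

View pics/w4.png

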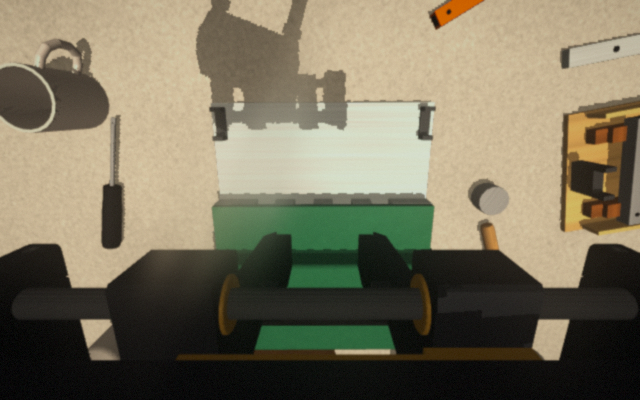

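The view from above the magazine shows the bed (216–433, 100–195), its two brackets at (219,122) and (426,122), the hood's front edge at row ~203, the tin at (490,198) and the rack at right. I'll enlarge the bed.

```bash
python3 - <<'E'
from h import *
c=dict(np.load("w4.npz")); crop(c,205,325,90,215,"w4a.png",4.8); crop(c,325,445,90,215,"w4b.png",4.8)
E
```

```text
(no output)
```

View pics/w4a.png

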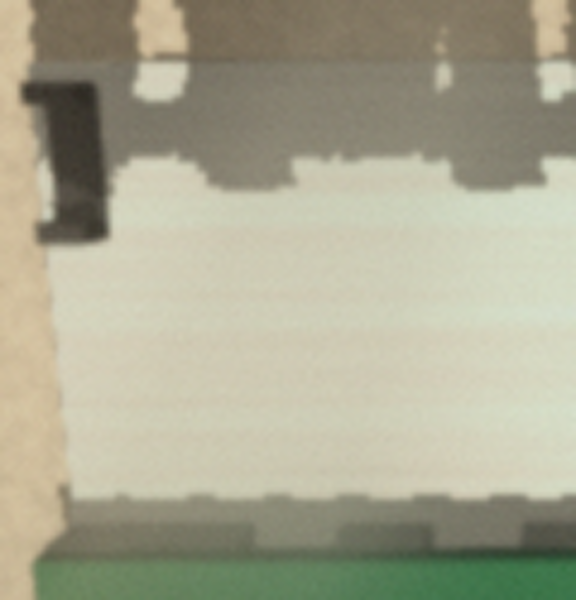

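View pics/w4b.png

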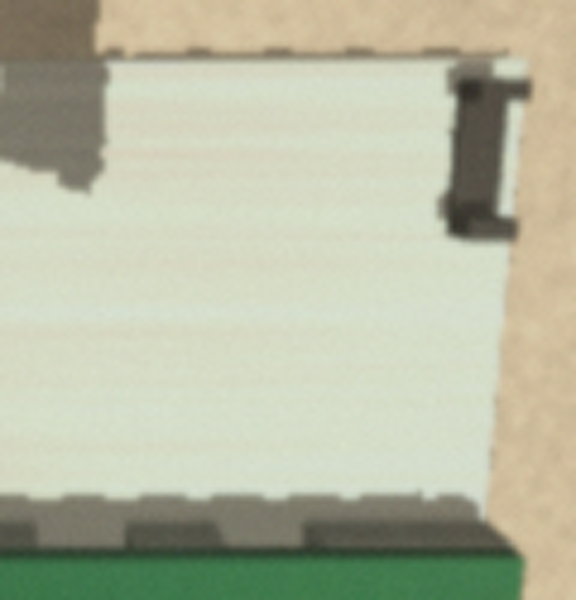

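```bash
python3 - <<'E'
from h import *
c=dict(np.load("w4.npz"))
p=lambda x,y,u0,z:onz(c,(x+.5)/4.8-.5+u0,(y+.5)/4.8-.5+90,z)
def rep(n,l,r):
    d=l-r; print(n,((l+r)/2).round(4),"len",np.linalg.norm(d).round(4),"yaw",(np.degrees(np.arctan2(d[1],d[0]))).round(2))
# mag +y is image right
rep("hood top",p(524,554,325,.05),p(36,560,205,.05))
rep("bed front",p(524,60,325,.012),p(32,62,205,.012))
rep("br front",p(516,89,325,.034),p(40,92,205,.034))
rep("br rear",p(500,228,325,.034),p(55,232,205,.034))
m=[p(295,538,205,.012),p(480,538,205,.012),p(80,534,325,.012),p(262,534,325,.012)]
rep("outer pk",m[3],m[0]); rep("inner",m[2],m[1])
o=[0.5886,-0.2536]
for q in m: print(q.round(4))
E
```

```text
hood top [ 0.6025 -0.2569  0.05  ] len 0.3064 yaw 83.56
bed front [ 0.4661 -0.2412  0.012 ] len 0.3067 yaw 83.35
br front [ 0.4743 -0.2421  0.034 ] len 0.2883 yaw 83.4
br rear [ 0.5117 -0.2467  0.034 ] len 0.2872 yaw 83.46
outer pk [ 0.6075 -0.2581  0.012 ] len 0.1706 yaw 83.66
inner [ 0.6075 -0.2576  0.012 ] len 0.0553 yaw 84.58
[ 0.598  -0.3429  0.012 ]
[ 0.6049 -0.2852  0.012 ]
[ 0.6101 -0.2301  0.012 ]
[ 0.6169 -0.1733  0.012 ]
```

```bash
sed -i 's/^RACK=.*/RACK=(0.6015,0.2600,4.1); MAG=(0.5828,-0.2547,-6.6)/' h.py; python3 -c "
from h import *
to(.588,.1745,.2,94.15)"
```

```text
to [ 0.588   0.1745  0.2    94.15  ] shift cm [42.59 -1.17 10.1 ] turn [ 0.    -0.    -0.191]
```

```bash
python3 -m pendant '4 0 1 0 0 -0.02 45; 8 0 2 0 0 -0.04 45; 12 -0.2 3 0 0 -0.06 45; 16 -0.4 4 0 0 -0.08 45; 20 -0.5 5 0 0 -0.1 45; 24 -0.6 6 0 0 -0.12 45; 28 -0.8 7 0 0 -0.14 45; 32 -0.9 8 0 0 -0.16 45; 36 -1 9 0 0 -0.17 45; 39 -1.1 9.5 0 0 -0.18 45'
python3 -m pendant '2 -0.1 0.3 0 0 0 45; 3.5 -0.1 0.6 0 0 -0.01 45; 3.5 -0.1 0.6 0 0 -0.01 45; 3.5 -0.1 0.6 0 0 -0.01 45; 3.5 -0.1 0.6 0 0 -0.01 45; 3.5 -0.1 0.6 0 0 -0.01 45; 3.5 -0.1 0.6 0 0 -0.01 45'
python3 - <<'E'
from h import *
st(); to(.588,.1745,.2,94.15); c=imaging.camera("wrist"); np.savez("w5.npz",**c); cv2.imwrite("pics/w5.png",c["color"][:,:,::-1])
E
```

```text
time_s: 11.1
tcp_pos: [0.5838, 0.141, 0.2046]
orientation: [-179.9, -0.0, 93.6]
contact_force: [-0.0, -0.8, -0.3]
gripper_width: 0.0396
time_s: 11.68
tcp_pos: [0.5821, 0.1713, 0.2003]
orientation: [180.0, 0.0, 93.9]
contact_force: [-0.4, -0.3, 0.1]
gripper_width: 0.0396
t11.7 [0.5821 0.1713 0.2003] [1.7996e+02 1.0000e-02 9.3950e+01] F [-0.4 -0.3  0.1] g0.0396
to [ 0.588   0.1745  0.2    94.15  ] shift cm [0.28 0.61 0.03] turn [ 0.001  0.    -0.004]
```

View pics/w5.png

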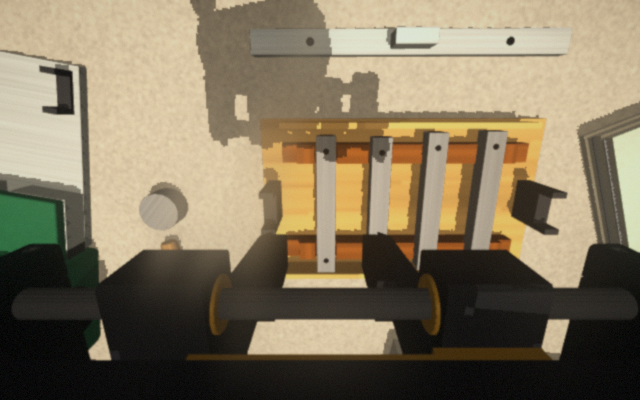

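The four steel bars are in their lanes at columns 326, 380, 434 and 487, and the keeper lies in the clear strip at (410,42). Bar D (col 326, holes at rows 151 and 261) is plain steel with dark ends, so it is a real one.

```bash
python3 - <<'E'
from h import *
c=dict(np.load("w5.npz")); a=onz(c,326,151.5,.046);b=onz(c,326.3,261,.046); print(a,b,(a+b)/2)
d=(b-a);print(np.linalg.norm(d),np.degrees(np.arctan2(d[1],d[0])))
g=(a+b)/2-d/np.linalg.norm(d)*.02
to(g[0],g[1],.02,94.1)
E
```

```text
[0.5489194  0.17175315 0.046     ] [0.66918577 0.18058522 0.046     ] [0.60905258 0.17616919 0.046     ]
0.1205902419242405 4.200125260204945
to [5.891e-01 1.747e-01 2.000e-02 9.410e+01] shift cm [ 0.29  0.72 18.02] turn [ 0.001  0.    -0.003]
```

```bash
python3 -m pendant '0.3 0.7 4 0 0 -0.003 45; 0.3 0.7 8 0 0 -0.003 45; 0.3 0.7 12 0 0 -0.003 45; 0.3 0.7 15 0 0 -0.003 45; 0.3 0.7 16.5 0 0 -0.003 45; 0.3 0.7 17 0 0 -0.003 45; 0.3 0.7 17 0 0 -0.003 45; 0.3 0.7 17 0 0 -0.003 45; 0.3 0.7 17 0 0 -0.003 45; 0.3 0.7 17 0 0 -0.003 45'
python3 -m pendant '0 0 0 0 0 0 45; 0 0 0 0 0 0 45; 0 0 0 0 0 0 15; 0 0 0 0 0 0 0; 0 0 0 0 0 0 0;0 0 0 0 0 0 0;0 0 0 0 0 0 0' 45
python3 -c "
from h import *
st()"
```

```text
time_s: 12.57
tcp_pos: [0.5903, 0.1765, 0.0321]
orientation: [179.8, -0.0, 94.2]
contact_force: [0.5, -0.2, 0.8]
gripper_width: 0.0397
time_s: 13.15
tcp_pos: [0.5887, 0.1747, 0.0301]
orientation: [-180.0, 0.1, 94.3]
contact_force: [-0.4, -4.7, 3.4]
gripper_width: 0.02
t13.2 [0.5887 0.1747 0.0301] [-1.800e+02  1.300e-01  9.426e+01] F [-0.4 -4.7  3.4] g0.0200
```

```bash
python3 -m pendant '0 0 -1 0 0 0 0; 0 0 -3 0 0 0 0; 0 0 -6 0 0 0 0; 0 0 -9 0 0 0 0; 0 0 -12 0 0 0 0; 0 0 -12 0 0 0 0; 0 0 -12 0 0 0 0; 0 0 -12 0 0 0 0; 0 0 -12 0 0 0 0'
python3 -c "
from h import *
st(); to(*w(MAG,-.09,-.084),.15,83.4)"
```

```text
time_s: 13.9
tcp_pos: [0.5865, 0.1758, 0.1472]
orientation: [-179.7, 0.0, 94.2]
contact_force: [-0.2, -0.2, -2.3]
gripper_width: 0.0193
t13.9 [0.5865 0.1758 0.1472] [-1.7974e+02  4.0000e-02  9.4230e+01] F [-0.2 -0.2 -2.3] g0.0193
to [ 0.4837 -0.3278  0.15   83.4   ] shift cm [-49.46 -13.96  -0.18] turn [-0.004  0.001  0.189]
```

```bash
python3 -m pendant '-2 -0.6 -0.3 0 0 0.01 0; -6 -1.7 -0.3 0 0 0.03 0; -10 -2.8 -0.3 0 0 0.05 0; -14 -4 -0.3 0 0 0.06 0; -18 -5 -0.3 0 0 0.08 0; -22 -6.2 -0.3 0 0 0.09 0; -26 -7.3 -0.3 0 0 0.11 0; -30 -8.5 -0.3 0 0 0.13 0; -34 -9.6 -0.3 0 0 0.15 0; -37 -10.5 -0.3 0 0 0.165 0'
python3 -m pendant '0 0 0 0 0 0 0; 0 0 0 0 0 0 0; 0 0 0 0 0 0 0'
python3 -c "
from h import *
st(); to(*w(MAG,-.09,-.084),.15,83.4)"
```

```text
time_s: 14.73
tcp_pos: [0.5085, -0.2028, 0.1504]
orientation: [-179.8, -0.0, 84.7]
contact_force: [-0.1, -0.2, -1.5]
gripper_width: 0.0198
time_s: 14.98
tcp_pos: [0.5099, -0.1999, 0.151]
orientation: [-179.8, -0.1, 84.7]
contact_force: [0.2, -0.1, -2.2]
gripper_width: 0.0197
t15.0 [ 0.5099 -0.1999  0.151 ] [-1.7982e+02 -1.0000e-01  8.4730e+01] F [ 0.2 -0.1 -2.2] g0.0197
to [ 0.4837 -0.3278  0.15   83.4   ] shift cm [-12.98  -1.42   0.08] turn [-0.003 -0.002  0.023]
```

```bash
python3 -m pendant '-4 -0.5 0.1 -0.003 -0.002 0.01 0; -8 -1 0.1 -0.003 -0.002 0.02 0; -11 -1.3 0.1 -0.003 -0.002 0.023 0; -13 -1.4 0.1 -0.003 -0.002 0.023 0; -13 -1.4 0.1 -0.003 -0.002 0.023 0; -13 -1.4 0.1 -0.003 -0.002 0.023 0; -13 -1.4 0.1 -0.003 -0.002 0.023 0; -13 -1.4 0.1 -0.003 -0.002 0.023 0; -13 -1.4 0.1 -0.003 -0.002 0.023 0; -13 -1.4 0.1 -0.003 -0.002 0.023 0'
python3 - <<'E'
from h import *
st(); to(*w(MAG,-.09,-.084),.03,83.4); c=imaging.camera("wrist"); np.savez("w6.npz",**c); cv2.imwrite("pics/w6.png",c["color"][:,:,::-1])
E
```

```text
time_s: 15.82
tcp_pos: [0.4855, -0.3275, 0.1517]
orientation: [179.8, 0.1, 83.5]
contact_force: [-0.0, -0.2, -2.5]
gripper_width: 0.0196
t15.8 [ 0.4855 -0.3275  0.1517] [1.7984e+02 1.0000e-01 8.3550e+01] F [-0.  -0.2 -2.5] g0.0196
to [ 4.837e-01 -3.278e-01  3.000e-02  8.340e+01] shift cm [-0.02 -0.21 12.17] turn [0.003 0.002 0.003]
```

View pics/w6.png

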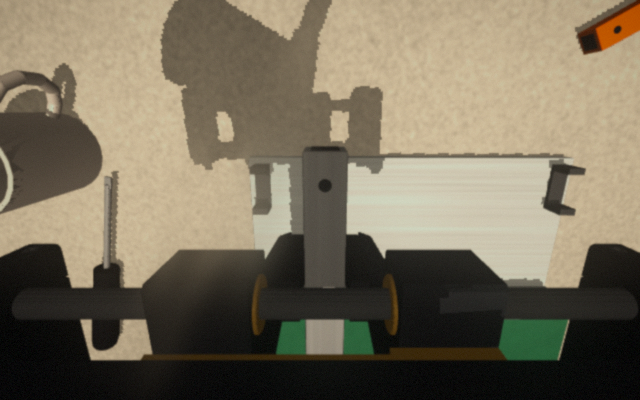

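```bash
python3 - <<'E'
from h import *
c=dict(np.load("scene0.npz")); print("mug",onz(c,221,105,.09),onz(c,221,127,0)); print("driver",onz(c,186,146,.015),onz(c,205,138,.01))
print(w(MAG,-.015,-.084))
E
```

```text
mug [ 0.41928    -0.57740236  0.09      ] [ 0.44039747 -0.58134321  0.        ]
driver [ 0.60421618 -0.57980952  0.015     ] [ 0.528935   -0.56650631  0.01      ]
(np.float64(0.5582446878745932), np.float64(-0.33641925505304027))
```

```bash
python3 -m pendant '0 -0.2 3 0.002 0.001 0 0; 0 -0.2 6 0.002 0.001 0 0; 0 -0.2 9 0.002 0.001 0 0; 0 -0.2 11 0.002 0.001 0 0; 0 -0.2 12.2 0.002 0.001 0 0; 0 -0.2 12.2 0.002 0.001 0 0; 0 -0.2 12.2 0.002 0.001 0 0; 0 -0.2 12.2 0.002 0.001 0 0; 0 -0.2 12.2 0.002 0.001 0 0;0 -0.2 12.2 0.002 0.001 0 0'
python3 -m pendant '0 0 0 0 0 0 0; 0 0 0 0 0 0 0; 0 0 0 0 0 0 0'
python3 -c "
from h import *
st(); to(*w(MAG,-.09,-.084),.0175,83.4)"
```

```text
time_s: 16.7
tcp_pos: [0.4849, -0.3298, 0.0317]
orientation: [179.8, 0.2, 83.5]
contact_force: [0.2, 0.2, -2.4]
gripper_width: 0.0194
time_s: 16.95
tcp_pos: [0.4837, -0.329, 0.0303]
orientation: [179.9, 0.1, 83.5]
contact_force: [-0.6, 0.2, -2.2]
gripper_width: 0.0199
t16.9 [ 0.4837 -0.329   0.0303] [1.799e+02 8.000e-02 8.345e+01] F [-0.6  0.2 -2.2] g0.0199
to [ 4.837e-01 -3.278e-01  1.750e-02  8.340e+01] shift cm [ 0.12 -0.02  1.28] turn [0.002 0.001 0.001]
```

```bash
python3 -m pendant '0.1 0 0.7 0.002 0 0 0; 0.1 0 1.2 0.002 0 0 0; 0.1 0 1.2 0.002 0 0 0;0.1 0 1.2 0.002 0 0 0;0.1 0 1.2 0.002 0 0 0;0.1 0 1.2 0.002 0 0 0'
python3 -m pendant '0 0.5 0 0 0 0 0; 0 1.2 0 0 0 0 0; 0 2 0 0 0 0 0; 0 2.8 0 0 0 0 0; 0 3.6 0 0 0 0 0; 0 4.4 0 0 0 0 0; 0 5 0 0 0 0 0; 0 5 0 0 0 0 0; 0 5 0 0 0 0 0'
python3 -c "
from h import *
st(); to(*w(MAG,-.015,-.084),.0165,83.4)"
```

```text
time_s: 17.45
tcp_pos: [0.4836, -0.3278, 0.0177]
orientation: [-179.9, 0.0, 83.5]
contact_force: [-0.2, -0.6, -2.3]
gripper_width: 0.0195
time_s: 18.2
tcp_pos: [0.5337, -0.3335, 0.0176]
orientation: [-179.9, 0.1, 83.5]
contact_force: [0.2, -0.3, -2.3]
gripper_width: 0.0194
t18.2 [ 0.5337 -0.3335  0.0176] [-1.7993e+02  5.0000e-02  8.3480e+01] F [ 0.2 -0.3 -2.3] g0.0194
to [ 5.582e-01 -3.364e-01  1.650e-02  8.340e+01] shift cm [-0.01  2.47  0.11] turn [-0.001  0.001  0.001]
```

```bash
python3 -m pendant '0 0.5 0 0 0 0 0; 0 1 0 0 0 0 0; 0 1.5 0 0 0 0 0; 0 1.8 0 0 0 0 0; 0 2.0 0 0 0 0 0; 0 2.1 0 0 0 0 0; 0 2.2 0 0 0 0 0; 0 2.2 0 0 0 0 0'
python3 -m pendant '0 0.1 0 0 0 0 0; 0 0.2 0 0 0 0 0; 0 0.3 0 0 0 0 0; 0 0.4 0 0 0 0 0;0 0.4 0 0 0 0 0;0 0.4 0 0 0 0 0'
```

```text
time_s: 18.87
tcp_pos: [0.5553, -0.336, 0.0177]
orientation: [-179.9, 0.1, 83.5]
contact_force: [0.8, -0.2, -3.0]
gripper_width: 0.0199
time_s: 19.37
tcp_pos: [0.5588, -0.3364, 0.0175]
orientation: [-179.9, 0.0, 83.5]
contact_force: [-1.7, 0.3, -1.3]
gripper_width: 0.0196
```

```bash
python3 -m pendant '0 0.1 0.05 0 0 0 0; 0 0.2 0.1 0 0 0 0; 0 0.2 0.1 0 0 0 0; 0 0.2 0.1 0 0 0 0'; python3 -m pendant '0 0.1 0 0 0 0 0; 0 0.2 0 0 0 0 0; 0 0.2 0 0 0 0 0; 0 0.2 0 0 0 0 0'
```

```text
time_s: 19.7
tcp_pos: [0.5589, -0.3363, 0.0162]
orientation: [-179.7, -0.0, 83.5]
contact_force: [-7.9, 0.4, 0.7]
gripper_width: 0.0196
time_s: 20.03
tcp_pos: [0.5589, -0.3363, 0.0162]
orientation: [-179.5, -0.0, 83.5]
contact_force: [-13.6, 1.3, 6.3]
gripper_width: 0.0196
```

```bash
python3 -m pendant '0 -0.1 0 0 0 0 20; 0 -0.2 0 0 0 0 45; 0 -0.3 0 0 0 0 45;0 -0.4 0 0 0 0 45;0 -0.4 0 0 0 0 45;0 -0.4 0 0 0 0 45'
python3 -m pendant '0 0 -2 0 0 0 45; 0 0 -5 0 0 0 45; 0 0 -9 0 0 0 45; 0 0 -13 0 0 0 45; 0 -2 -17 0 0 0 45; 0 -4 -20 0 0 0 45; 0 -5 -22 0 0 0 45; 0 -5 -22 0 0 0 45;0 -5 -22 0 0 0 45'
python3 - <<'E'
from h import *
st(); to(.588,.228,.2,94.15); c=imaging.camera("wrist"); np.savez("w7.npz",**c); cv2.imwrite("pics/w7.png",c["color"][:,:,::-1])
E
```

```text
time_s: 20.53
tcp_pos: [0.5598, -0.3367, 0.0172]
orientation: [180.0, 0.1, 83.5]
contact_force: [0.3, 0.4, 0.2]
gripper_width: 0.0397
time_s: 21.28
tcp_pos: [0.5107, -0.3313, 0.2388]
orientation: [179.8, 0.2, 83.4]
contact_force: [-0.2, 0.8, 0.2]
gripper_width: 0.0398
t21.3 [ 0.5107 -0.3313  0.2388] [179.81   0.18  83.43] F [-0.2  0.8  0.2] g0.0398
to [ 0.588  0.228  0.2   94.15 ] shift cm [56.46  1.27  3.72] turn [ 0.003  0.003 -0.187]
```

View pics/w7.png

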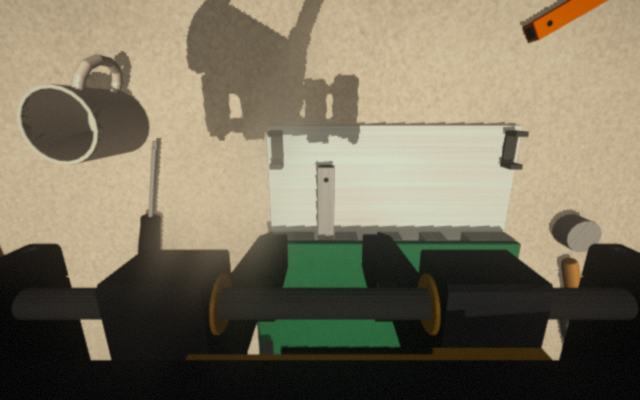

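The first bar is in its pocket, straight, tail at (325,163). Next is the neighbouring lane's bar C.

```bash
python3 -m pendant '4 0 0.4 0 0 -0.01 45; 8 0 0.8 0 0 -0.03 45; 12 0.2 1.2 0 0 -0.05 45; 16 0.3 1.5 0 0 -0.06 45; 20 0.4 1.8 0 0 -0.08 45; 24 0.5 2.1 0 0 -0.09 45; 28 0.6 2.4 0 0 -0.1 45; 32 0.7 2.7 0 0 -0.12 45; 36 0.8 3 0 0 -0.13 45; 40 0.8 3.3 0 0 -0.14 45'
python3 - <<'E'
from h import *
c=dict(np.load("w7.npz")); t=onz(c,325,163.5,.032); d=t[:2]-np.array(MAG[:2]); a=np.radians(MAG[2]); print("tail mag x",d@[np.cos(a),np.sin(a)],"y",d@[-np.sin(a),np.cos(a)])
st(); to(.5854,.2303,.2,94.15)
E
```

```text
time_s: 22.17
tcp_pos: [0.5623, 0.0682, 0.2001]
orientation: [-179.7, 0.1, 91.5]
contact_force: [0.2, -0.4, 0.3]
gripper_width: 0.0399
tail mag x -0.07467955273498164 y -0.08323814525520368
t22.2 [0.5623 0.0682 0.2001] [-1.7969e+02  5.0000e-02  9.1530e+01] F [ 0.2 -0.4  0.3] g0.0399
to [ 0.5854  0.2303  0.2    94.15  ] shift cm [16.15  2.74 -0.02] turn [-0.005  0.001 -0.046]
```

```bash
python3 -m pendant '4 0.7 0 -0.003 0 -0.01 45; 8 1.4 0 -0.003 0 -0.02 45; 12 2 0 -0.003 0 -0.03 45; 15 2.5 0 -0.003 0 -0.046 45; 16.1 2.7 0 -0.003 0 -0.046 45; 16.1 2.7 0 -0.003 0 -0.046 45; 16.1 2.7 0 -0.003 0 -0.046 45; 16.1 2.7 0 -0.003 0 -0.046 45; 16.1 2.7 0 -0.003 0 -0.046 45; 16.1 2.7 0 -0.003 0 -0.046 45'
python3 - <<'E'
from h import *
st(); c=imaging.camera("wrist"); np.savez("w8.npz",**c); cv2.imwrite("pics/w8.png",c["color"][:,:,::-1])
E
```

```text
time_s: 23.0
tcp_pos: [0.5861, 0.2258, 0.2031]
orientation: [179.9, 0.1, 94.0]
contact_force: [-0.7, 0.5, 0.5]
gripper_width: 0.0397
t23.0 [0.5861 0.2258 0.2031] [1.7991e+02 7.0000e-02 9.3990e+01] F [-0.7  0.5  0.5] g0.0397
```

View pics/w8.png

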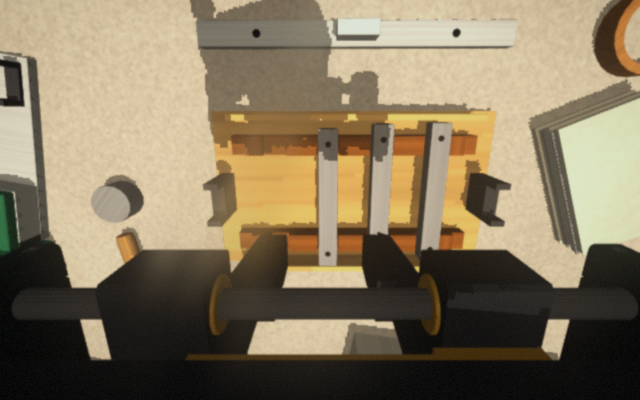

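Three bars remain in their lanes. Bar C has its holes at (328,144) and (328,254), and the keeper is unmoved at (356,34).

```bash
cat >> h.py <<'E'
def grab(c,u1,v1,u2,v2,z=.030):
    a=onz(c,u1,v1,.046);b=onz(c,u2,v2,.046);d=b-a;L=np.linalg.norm(d);yaw=np.degrees(np.arctan2(d[1],d[0]))
    g=(a+b)/2-d/L*.02; print("bar",((a+b)/2).round(4),L.round(4),yaw.round(2)); to(g[0],g[1],z,94.1)
E
python3 - <<'E'
from h import *
grab(dict(np.load("w8.npz")),328,144,328,254)
E
```

```text
bar [0.606 0.232 0.046] 0.1206 4.19
to [5.861e-01 2.305e-01 3.000e-02 9.410e+01] shift cm [ 0.48 -0.02 17.33] turn [ 0.002  0.001 -0.002]
```

```bash
python3 -m pendant '0.2 0 4 0.002 0 0 45; 0.2 0 8 0.002 0 0 45; 0.2 0 10.5 0.002 0 0 45; 0.2 0 12 0.002 0 0 45; 0.2 0 12 0.002 0 0 45; 0.2 0 12 0.002 0 0 45; 0.2 0 12 0.002 0 0 45; 0.2 0 12 0.002 0 0 45; 0.2 0 12 0.002 0 0 45; 0.2 0 12 0.002 0 0 45'
python3 -c "
from h import *
st(); to(.5861,.2305,.03,94.1)"
```

```text
time_s: 23.88
tcp_pos: [0.5873, 0.2297, 0.085]
orientation: [179.8, 0.0, 94.1]
contact_force: [0.3, 0.1, -1.5]
gripper_width: 0.0399
t23.9 [0.5873 0.2297 0.085 ] [179.85   0.    94.11] F [ 0.3  0.1 -1.5] g0.0399
to [5.861e-01 2.305e-01 3.000e-02 9.410e+01] shift cm [ 0.09 -0.13  5.5 ] turn [0.003 0.    0.   ]
```

```bash
python3 -m pendant '0.05 -0.1 2 0.002 0 0 45; 0.05 -0.1 4 0.002 0 0 45; 0.05 -0.1 5.4 0.002 0 0 45; 0.05 -0.1 5.4 0.002 0 0 45; 0.05 -0.1 5.4 0.002 0 0 45; 0.05 -0.1 5.4 0.002 0 0 45; 0.05 -0.1 5.4 0.002 0 0 45'
python3 -m pendant '0 0 0 0 0 0 45; 0 0 0 0 0 0 15; 0 0 0 0 0 0 0; 0 0 0 0 0 0 0;0 0 0 0 0 0 0;0 0 0 0 0 0 0' 45
python3 -m pendant '0 0 -1 0 0 0 0; 0 0 -3 0 0 0 0; 0 0 -6 0 0 0 0; 0 0 -9 0 0 0 0; 0 0 -12 0 0 0 0; 0 0 -12 0 0 0 0; 0 0 -12 0 0 0 0; 0 0 -12 0 0 0 0; 0 0 -12 0 0 0 0'
python3 -c "
from h import *
st(); to(*w(MAG,-.09,-.028),.15,83.4)"
```

```text
time_s: 24.47
tcp_pos: [0.5863, 0.2302, 0.0306]
orientation: [180.0, 0.0, 94.1]
contact_force: [-0.2, -0.0, -0.8]
gripper_width: 0.0395
time_s: 24.97
tcp_pos: [0.5854, 0.2297, 0.0296]
orientation: [-179.9, 0.0, 94.1]
contact_force: [-0.8, -1.6, 2.5]
gripper_width: 0.0194
time_s: 25.72
tcp_pos: [0.5835, 0.2292, 0.1465]
orientation: [-179.6, 0.1, 94.1]
contact_force: [-0.2, 0.2, -2.1]
gripper_width: 0.0197
t25.7 [0.5835 0.2292 0.1465] [-1.7962e+02  1.1000e-01  9.4110e+01] F [-0.2  0.2 -2.1] g0.0197
to [ 0.4902 -0.2722  0.15   83.4   ] shift cm [-49.34 -12.91  -0.16] turn [-0.006  0.003  0.187]
```

```bash
python3 -m pendant '-2 -0.6 -0.3 0 0 0.01 0; -6 -1.6 -0.3 0 0 0.03 0; -10 -2.7 -0.3 0 0 0.05 0; -14 -3.7 -0.3 0 0 0.06 0; -18 -4.7 -0.3 0 0 0.08 0; -22 -5.8 -0.3 0 0 0.09 0; -26 -6.8 -0.3 0 0 0.11 0; -30 -7.9 -0.3 0 0 0.13 0; -34 -8.9 -0.3 0 0 0.15 0; -38 -10 -0.3 0 0 0.165 0'
python3 -m pendant '-2 -0.4 0 0 0 0 0; -2 -0.4 0 0 0 0 0; -2 -0.4 0 0 0 0 0; -2 -0.4 0 0 0 0 0; -2 -0.4 0 0 0 0 0'
python3 -c "
from h import *
st(); to(*w(MAG,-.09,-.028),.15,83.4)"
```

```text
time_s: 26.55
tcp_pos: [0.5107, -0.1576, 0.1504]
orientation: [-179.7, 0.0, 84.6]
contact_force: [0.5, -1.6, -1.7]
gripper_width: 0.0197
time_s: 26.97
tcp_pos: [0.5067, -0.1745, 0.1517]
orientation: [-179.8, 0.0, 84.7]
contact_force: [-0.2, -0.3, -2.7]
gripper_width: 0.0195
t27.0 [ 0.5067 -0.1745  0.1517] [-1.7978e+02  1.0000e-02  8.4730e+01] F [-0.2 -0.3 -2.7] g0.0195
to [ 0.4902 -0.2722  0.15   83.4   ] shift cm [-9.88 -0.74  0.17] turn [-0.004  0.     0.023]
```

```bash
python3 -m pendant '-4 -0.3 0.2 -0.003 0 0.01 0; -8 -0.6 0.2 -0.003 0 0.02 0; -9.9 -0.7 0.2 -0.003 0 0.023 0; -9.9 -0.7 0.2 -0.003 0 0.023 0; -9.9 -0.7 0.2 -0.003 0 0.023 0; -9.9 -0.7 0.2 -0.003 0 0.023 0; -9.9 -0.7 0.2 -0.003 0 0.023 0; -9.9 -0.7 0.2 -0.003 0 0.023 0'
python3 -m pendant '0 0 4 0 0 0 0; 0 0 8 0 0 0 0; 0 0 11 0 0 0 0; 0 0 12 0 0 0 0; 0 0 12 0 0 0 0; 0 0 12 0 0 0 0; 0 0 12 0 0 0 0; 0 0 12 0 0 0 0; 0 0 12 0 0 0 0'
python3 -c "
from h import *
st(); to(*w(MAG,-.09,-.028),.0175,83.4)"
```

```text
time_s: 27.63
tcp_pos: [0.4912, -0.2723, 0.1508]
orientation: [180.0, 0.0, 83.5]
contact_force: [0.1, 0.1, -2.3]
gripper_width: 0.0196
time_s: 28.38
tcp_pos: [0.4927, -0.275, 0.0333]
orientation: [179.7, 0.2, 83.3]
contact_force: [0.4, -0.8, -2.8]
gripper_width: 0.0194
t28.4 [ 0.4927 -0.275   0.0333] [1.7971e+02 1.7000e-01 8.3340e+01] F [ 0.4 -0.8 -2.8] g0.0194
to [ 4.902e-01 -2.722e-01  1.750e-02  8.340e+01] shift cm [ 0.26 -0.3   1.58] turn [ 0.005  0.003 -0.001]
```

```bash
python3 -m pendant '0.1 -0.1 0.6 0 0 0 0; 0.1 -0.1 1.2 0 0 0 0; 0.1 -0.1 1.2 0 0 0 0; 0.1 -0.1 1.2 0 0 0 0; 0.1 -0.1 1.2 0 0 0 0; 0.1 -0.1 1.2 0 0 0 0; 0.1 -0.1 1.2 0 0 0 0'
python3 -c "
from h import *
st(); to(*w(MAG,-.09,-.028),.0175,83.4); to(*w(MAG,-.015,-.028),.0175,83.4)"
```

```text
time_s: 28.97
tcp_pos: [0.4902, -0.273, 0.019]
orientation: [179.9, 0.1, 83.3]
contact_force: [0.3, -0.1, -3.1]
gripper_width: 0.0197
t29.0 [ 0.4902 -0.273   0.019 ] [1.7993e+02 7.0000e-02 8.3330e+01] F [ 0.3 -0.1 -3.1] g0.0197
to [ 4.902e-01 -2.722e-01  1.750e-02  8.340e+01] shift cm [ 0.08 -0.01  0.15] turn [ 0.001  0.001 -0.001]
to [ 5.647e-01 -2.808e-01  1.750e-02  8.340e+01] shift cm [0.09 7.49 0.16] turn [ 0.001  0.001 -0.001]
```

```bash
python3 -m pendant '0.05 0.5 0.1 0 0 0 0; 0.05 1.2 0.1 0 0 0 0; 0.05 2 0.1 0 0 0 0; 0.05 2.8 0.1 0 0 0 0; 0.05 3.6 0.1 0 0 0 0; 0.05 4.4 0.1 0 0 0 0; 0.05 5.2 0.1 0 0 0 0; 0.05 6 0.1 0 0 0 0; 0.05 6 0.1 0 0 0 0;0.05 6 0.1 0 0 0 0'
python3 -m pendant '0 0.5 0 0 0 0 0; 0 0.8 0 0 0 0 0; 0 1.1 0 0 0 0 0; 0 1.4 0.05 0 0 0 0; 0 1.6 0.1 0 0 0 0; 0 1.7 0.1 0 0 0 0; 0 1.7 0.1 0 0 0 0'
python3 -c "
from h import *
st(); to(*w(MAG,-.015,-.028),.0165,83.4)"
```

```text
time_s: 29.8
tcp_pos: [0.5503, -0.2793, 0.0179]
orientation: [179.9, 0.1, 83.4]
contact_force: [-0.6, 0.1, -2.4]
gripper_width: 0.0196
time_s: 30.38
tcp_pos: [0.5645, -0.2808, 0.0161]
orientation: [-179.8, 0.0, 83.3]
contact_force: [-4.7, -0.3, -0.3]
gripper_width: 0.0198
t30.4 [ 0.5645 -0.2808  0.0161] [-1.7979e+02  1.0000e-02  8.3350e+01] F [-4.7 -0.3 -0.3] g0.0198
to [ 5.647e-01 -2.808e-01  1.650e-02  8.340e+01] shift cm [ 0.01  0.02 -0.04] turn [-0.004  0.    -0.001]
```

```bash
python3 -m pendant '0 0.1 0 0 0 0 0; 0 0.2 0 0 0 0 0; 0 0.3 0 0 0 0 0; 0 0.3 0 0 0 0 0'
python3 -m pendant '0 -0.1 0 0 0 0 20; 0 -0.2 0 0 0 0 45; 0 -0.3 0 0 0 0 45;0 -0.4 0 0 0 0 45;0 -0.4 0 0 0 0 45;0 -0.4 0 0 0 0 45'
python3 -m pendant '0 0 -2 0 0 0 45; 0 0 -5 0 0 0 45; 0 0 -9 0 0 0 45; 0 0 -13 0 0 0 45; 0 -2 -17 0 0 0 45; 0 -4 -20 0 0 0 45; 0 -5 -22 0 0 0 45; 0 -5 -22 0 0 0 45;0 -5 -22 0 0 0 45'
python3 - <<'E'
from h import *
st(); to(.577,.2851,.2,94.1); c=imaging.camera("wrist"); np.savez("w9.npz",**c); cv2.imwrite("pics/w9.png",c["color"][:,:,::-1])
E
```

```text
time_s: 30.72
tcp_pos: [0.5645, -0.2807, 0.0158]
orientation: [-179.4, -0.0, 83.4]
contact_force: [-13.2, 0.4, 4.9]
gripper_width: 0.0195
time_s: 31.22
tcp_pos: [0.5663, -0.2814, 0.0175]
orientation: [179.9, 0.1, 83.3]
contact_force: [0.0, -0.7, -0.3]
gripper_width: 0.0394
time_s: 31.97
tcp_pos: [0.5167, -0.2757, 0.2392]
orientation: [179.7, 0.2, 83.3]
contact_force: [0.1, 0.5, -1.5]
gripper_width: 0.0398
t32.0 [ 0.5167 -0.2757  0.2392] [1.7968e+02 1.7000e-01 8.3320e+01] F [ 0.1  0.5 -1.5] g0.0398
to [ 0.577   0.2851  0.2    94.1   ] shift cm [56.41 -0.56  3.74] turn [ 0.005  0.004 -0.188]
```

View pics/w9.png

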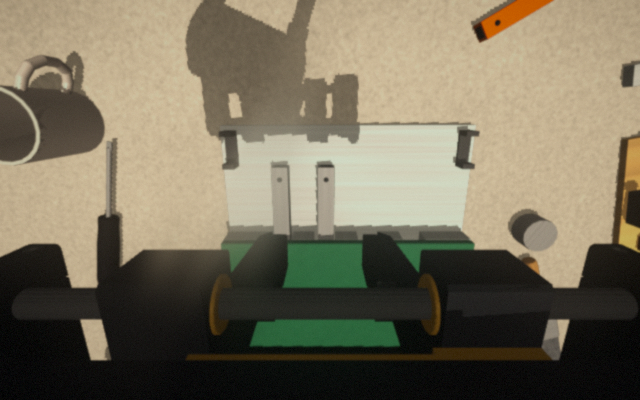

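Two bars are home side by side, tails level at row ~163 (cols 281 and 325). Next is bar B.

```bash
python3 -m pendant '4 0 0.4 0 0 -0.01 45; 8 0 0.8 0 0 -0.03 45; 12 0 1.2 0 0 -0.05 45; 16 -0.1 1.5 0 0 -0.06 45; 20 -0.2 1.8 0 0 -0.08 45; 24 -0.3 2.1 0 0 -0.09 45; 28 -0.3 2.4 0 0 -0.1 45; 32 -0.4 2.7 0 0 -0.12 45; 36 -0.4 3 0 0 -0.13 45; 40 -0.5 3.3 0 0 -0.14 45'
python3 -c "
from h import *
st(); to(.577,.2851,.2,94.15)"
```

```text
time_s: 32.85
tcp_pos: [0.5562, 0.125, 0.2003]
orientation: [-179.8, 0.1, 91.4]
contact_force: [0.5, -0.4, 0.0]
gripper_width: 0.0397
t32.9 [0.5562 0.125  0.2003] [-1.7981e+02  1.1000e-01  9.1420e+01] F [ 0.5 -0.4  0. ] g0.0397
to [ 0.577   0.2851  0.2    94.15  ] shift cm [ 1.596e+01  2.470e+00 -1.000e-02] turn [-0.003  0.002 -0.048]
```

```bash
python3 -m pendant '4 0.7 0 0 0 -0.01 45; 8 1.4 0 0 0 -0.02 45; 12 2 0 0 0 -0.03 45; 15 2.4 0 0 0 -0.046 45; 16 2.5 0 0 0 -0.046 45; 16 2.5 0 0 0 -0.046 45; 16 2.5 0 0 0 -0.046 45; 16 2.5 0 0 0 -0.046 45; 16 2.5 0 0 0 -0.046 45; 16 2.5 0 0 0 -0.046 45'
python3 -m pendant '0 0 0 0 0 0 45; 0 0 0 0 0 0 45; 0 0 0 0 0 0 45; 0 0 0 0 0 0 45'
python3 - <<'E'
from h import *
st(); c=imaging.camera("wrist"); np.savez("w10.npz",**c); cv2.imwrite("pics/w10.png",c["color"][:,:,::-1])
E
```

```text
time_s: 33.68
tcp_pos: [0.5785, 0.2816, 0.2032]
orientation: [180.0, 0.1, 93.9]
contact_force: [-0.4, -0.6, -0.2]
gripper_width: 0.0392
time_s: 34.02
tcp_pos: [0.5786, 0.283, 0.2035]
orientation: [179.9, 0.1, 94.0]
contact_force: [0.7, -0.4, 0.2]
gripper_width: 0.0396
t34.0 [0.5786 0.283  0.2035] [1.7993e+02 7.0000e-02 9.3970e+01] F [ 0.7 -0.4  0.2] g0.0396
```

View pics/w10.png

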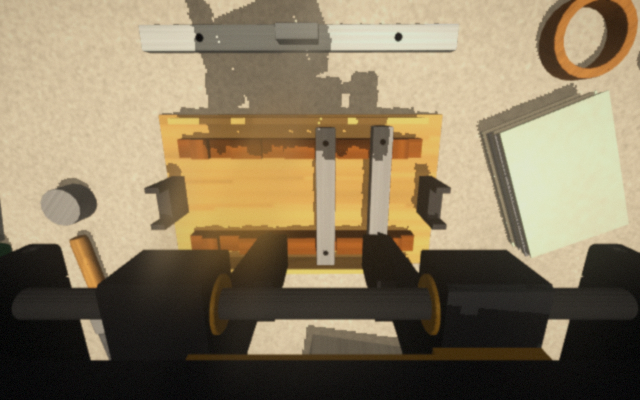

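Bars B (holes at (326,143) and (326,253)) and A (col 380) remain, and the keeper is still in place.

```bash
python3 - <<'E'
from h import *
grab(dict(np.load("w10.npz")),325.8,143,325.5,253)
E
```

```text
bar [0.5976 0.2866 0.046 ] 0.1205 3.89
to [5.777e-01 2.853e-01 3.000e-02 9.410e+01] shift cm [ 0.25 -0.09 17.35] turn [ 0.001  0.001 -0.002]
```

```bash
python3 -m pendant '0.2 -0.1 4 0.001 0 0 45; 0.2 -0.1 8 0.001 0 0 45; 0.2 -0.1 10.5 0.001 0 0 45; 0.2 -0.1 12 0.001 0 0 45; 0.2 -0.1 12 0.001 0 0 45; 0.2 -0.1 12 0.001 0 0 45; 0.2 -0.1 12 0.001 0 0 45; 0.2 -0.1 12 0.001 0 0 45; 0.2 -0.1 12 0.001 0 0 45; 0.2 -0.1 12 0.001 0 0 45'
python3 -c "
from h import *
st(); to(.5777,.2853,.03,94.1)"
```

```text
time_s: 34.9
tcp_pos: [0.5785, 0.2855, 0.085]
orientation: [179.9, 0.0, 94.0]
contact_force: [-0.5, 0.5, 0.2]
gripper_width: 0.0398
t34.9 [0.5785 0.2855 0.085 ] [1.7986e+02 2.0000e-02 9.4000e+01] F [-0.5  0.5  0.2] g0.0398
to [5.777e-01 2.853e-01 3.000e-02 9.410e+01] shift cm [-0.01 -0.09  5.5 ] turn [ 0.002  0.    -0.002]
```

```bash
python3 -m pendant '0 -0.05 2 0.002 0 0 45; 0 -0.05 4 0.002 0 0 45; 0 -0.05 5.4 0.002 0 0 45; 0 -0.05 5.4 0.002 0 0 45; 0 -0.05 5.4 0.002 0 0 45; 0 -0.05 5.4 0.002 0 0 45; 0 -0.05 5.4 0.002 0 0 45'
python3 -m pendant '0 0 0 0 0 0 45; 0 0 0 0 0 0 15; 0 0 0 0 0 0 0; 0 0 0 0 0 0 0;0 0 0 0 0 0 0;0 0 0 0 0 0 0' 45
python3 -m pendant '0 0 -1 0 0 0 0; 0 0 -3 0 0 0 0; 0 0 -6 0 0 0 0; 0 0 -9 0 0 0 0; 0 0 -12 0 0 0 0; 0 0 -12 0 0 0 0; 0 0 -12 0 0 0 0; 0 0 -12 0 0 0 0; 0 0 -12 0 0 0 0'
python3 -c "
from h import *
st(); to(*w(MAG,-.09,.028),.15,83.4)"
```

```text
time_s: 35.48
tcp_pos: [0.578, 0.2854, 0.0307]
orientation: [180.0, 0.0, 94.0]
contact_force: [0.3, -0.7, 0.9]
gripper_width: 0.0395
time_s: 35.98
tcp_pos: [0.5771, 0.2849, 0.0297]
orientation: [-179.9, 0.1, 94.0]
contact_force: [0.1, -1.4, 2.9]
gripper_width: 0.0193
time_s: 36.73
tcp_pos: [0.5753, 0.2843, 0.1464]
orientation: [-179.6, 0.2, 94.0]
contact_force: [0.1, 0.3, -1.6]
gripper_width: 0.0195
t36.7 [0.5753 0.2843 0.1464] [-1.7961e+02  1.7000e-01  9.4000e+01] F [ 0.1  0.3 -1.6] g0.0195
to [ 0.4966 -0.2165  0.15   83.4   ] shift cm [-49.42 -11.34  -0.13] turn [-0.006  0.004  0.185]
```

```bash
python3 -m pendant '-2 -0.5 -0.3 0 0 0.01 0; -6 -1.4 -0.3 0 0 0.03 0; -10 -2.3 -0.3 0 0 0.05 0; -14 -3.2 -0.3 0 0 0.06 0; -18 -4.1 -0.3 0 0 0.08 0; -22 -5 -0.3 0 0 0.09 0; -26 -6 -0.3 0 0 0.11 0; -30 -6.9 -0.3 0 0 0.13 0; -34 -7.8 -0.3 0 0 0.15 0; -38 -8.7 -0.3 0 0 0.165 0'
python3 -m pendant '-2 -0.4 0 0 0 0 0; -2 -0.4 0 0 0 0 0; -2 -0.4 0 0 0 0 0; -2 -0.4 0 0 0 0 0; -2 -0.4 0 0 0 0 0'
python3 -c "
from h import *
st(); to(*w(MAG,-.09,.028),.15,83.4)"
```

```text
time_s: 37.57
tcp_pos: [0.5145, -0.1014, 0.1506]
orientation: [-179.7, 0.1, 84.5]
contact_force: [1.4, 0.2, -2.6]
gripper_width: 0.0191
time_s: 37.98
tcp_pos: [0.5106, -0.1183, 0.152]
orientation: [-179.8, 0.1, 84.6]
contact_force: [0.5, 0.8, -2.8]
gripper_width: 0.0201
t38.0 [ 0.5106 -0.1183  0.152 ] [-1.7979e+02  5.0000e-02  8.4610e+01] F [ 0.5  0.8 -2.8] g0.0201
to [ 0.4966 -0.2165  0.15   83.4   ] shift cm [-9.92 -0.47  0.21] turn [-0.004  0.001  0.021]
```

```bash
python3 -m pendant '-4 -0.2 0.2 -0.003 0 0.01 0; -8 -0.4 0.2 -0.003 0 0.02 0; -9.9 -0.5 0.2 -0.003 0 0.021 0; -9.9 -0.5 0.2 -0.003 0 0.021 0; -9.9 -0.5 0.2 -0.003 0 0.021 0; -9.9 -0.5 0.2 -0.003 0 0.021 0; -9.9 -0.5 0.2 -0.003 0 0.021 0; -9.9 -0.5 0.2 -0.003 0 0.021 0'
python3 -m pendant '0 0 4 0 0 0 0; 0 0 8 0 0 0 0; 0 0 11 0 0 0 0; 0 0 12 0 0 0 0; 0 0 12 0 0 0 0; 0 0 12 0 0 0 0; 0 0 12 0 0 0 0; 0 0 12 0 0 0 0; 0 0 12 0 0 0 0; 0 0 12 0 0 0 0'
python3 -c "
from h import *
st(); to(*w(MAG,-.09,.028),.0175,83.4)"
```

```text
time_s: 38.65
tcp_pos: [0.4968, -0.2161, 0.151]
orientation: [180.0, 0.1, 83.5]
contact_force: [0.2, -0.7, -2.1]
gripper_width: 0.0198
time_s: 39.48
tcp_pos: [0.4979, -0.2184, 0.0329]
orientation: [179.8, 0.2, 83.3]
contact_force: [0.4, 0.2, -3.0]
gripper_width: 0.0194
t39.5 [ 0.4979 -0.2184  0.0329] [1.7977e+02 1.6000e-01 8.3340e+01] F [ 0.4  0.2 -3. ] g0.0194
to [ 4.966e-01 -2.165e-01  1.750e-02  8.340e+01] shift cm [ 0.18 -0.15  1.54] turn [ 0.004  0.003 -0.001]
```

```bash
python3 -m pendant '0.12 -0.1 0.6 0 0 0 0; 0.12 -0.1 1.3 0 0 0 0; 0.12 -0.1 1.3 0 0 0 0; 0.12 -0.1 1.3 0 0 0 0; 0.12 -0.1 1.3 0 0 0 0; 0.12 -0.1 1.3 0 0 0 0; 0.12 -0.1 1.3 0 0 0 0'
python3 -c "
from h import *
st(); to(*w(MAG,-.015,.028),.0175,83.4)"
```

```text
time_s: 40.07
tcp_pos: [0.496, -0.2167, 0.0183]
orientation: [179.9, 0.1, 83.3]
contact_force: [0.5, 0.1, -3.4]
gripper_width: 0.0194
t40.1 [ 0.496  -0.2167  0.0183] [1.7992e+02 1.0000e-01 8.3340e+01] F [ 0.5  0.1 -3.4] g0.0194
to [ 5.711e-01 -2.252e-01  1.750e-02  8.340e+01] shift cm [0.03 7.56 0.09] turn [ 0.001  0.002 -0.001]
```

```bash
python3 -m pendant '0 0.5 0 0 0 0 0; 0 1.2 0 0 0 0 0; 0 2 0 0 0 0 0; 0 2.8 0 0 0 0 0; 0 3.6 0 0 0 0 0; 0 4.4 0 0 0 0 0; 0 5.2 0 0 0 0 0; 0 6 0 0 0 0 0; 0 6 0 0 0 0 0;0 6 0 0 0 0 0'
python3 -m pendant '0 0.5 0 0 0 0 0; 0 0.8 0 0 0 0 0; 0 1.1 0 0 0 0 0; 0 1.4 0.05 0 0 0 0; 0 1.6 0.1 0 0 0 0; 0 1.7 0.1 0 0 0 0; 0 1.7 0.1 0 0 0 0'
python3 -m pendant '0 0.1 0 0 0 0 0; 0 0.2 0 0 0 0 0; 0 0.3 0 0 0 0 0; 0 0.3 0 0 0 0 0'
python3 -c "
from h import *
st(); to(*w(MAG,-.015,.028),.0165,83.4)"
```

```text
time_s: 40.9
tcp_pos: [0.556, -0.2235, 0.0182]
orientation: [179.9, 0.1, 83.4]
contact_force: [-0.8, 0.7, -2.6]
gripper_width: 0.0196
time_s: 41.48
tcp_pos: [0.5711, -0.2252, 0.0167]
orientation: [-179.9, 0.1, 83.3]
contact_force: [-4.1, 0.0, -2.4]
gripper_width: 0.0197
time_s: 41.82
tcp_pos: [0.5711, -0.225, 0.016]
orientation: [-179.6, 0.0, 83.4]
contact_force: [-11.4, 0.5, 1.7]
gripper_width: 0.0193
t41.8 [ 0.5711 -0.225   0.016 ] [-1.7957e+02  3.0000e-02  8.3350e+01] F [-11.4   0.5   1.7] g0.0193
to [ 5.711e-01 -2.252e-01  1.650e-02  8.340e+01] shift cm [-0.01  0.   -0.05] turn [-0.008  0.    -0.001]
```

Bar B is against the stop. I'll release it and go to bar A.

```bash
python3 -m pendant '0 -0.1 0 0 0 0 20; 0 -0.2 0 0 0 0 45; 0 -0.3 0 0 0 0 45;0 -0.4 0 0 0 0 45;0 -0.4 0 0 0 0 45;0 -0.4 0 0 0 0 45'
python3 -m pendant '0 0 -2 0 0 0 45; 0 0 -5 0 0 0 45; 0 0 -9 0 0 0 45; 0 0 -13 0 0 0 45; 0 -2 -17 0 0 0 45; 0 -4 -20 0 0 0 45; 0 -5 -22 0 0 0 45; 0 -5 -22 0 0 0 45;0 -5 -22 0 0 0 45'
python3 - <<'E'
from h import *
st(); to(.5718,.342,.2,94.1); c=imaging.camera("wrist"); np.savez("w11.npz",**c); cv2.imwrite("pics/w11.png",c["color"][:,:,::-1])
E
python3 -m pendant '4 0 0.4 0 0 -0.01 45; 8 0 0.8 0 0 -0.03 45; 12 -0.2 1.2 0 0 -0.05 45; 16 -0.3 1.5 0 0 -0.06 45; 20 -0.4 1.8 0 0 -0.08 45; 24 -0.6 2.1 0 0 -0.09 45; 28 -0.8 2.4 0 0 -0.1 45; 32 -0.9 2.7 0 0 -0.12 45; 36 -1 3 0 0 -0.13 45; 40 -1.1 3.3 0 0 -0.14 45'
python3 -c "
from h import *
st(); to(.5718,.342,.2,94.15)"
```

```text
time_s: 42.32
tcp_pos: [0.5722, -0.2256, 0.0179]
orientation: [179.8, 0.1, 83.3]
contact_force: [0.5, 0.3, -0.2]
gripper_width: 0.0398
time_s: 43.07
tcp_pos: [0.5225, -0.2196, 0.2394]
orientation: [179.7, 0.2, 83.3]
contact_force: [0.1, 0.1, -0.6]
gripper_width: 0.0393
t43.1 [ 0.5225 -0.2196  0.2394] [179.66   0.18  83.32] F [ 0.1  0.1 -0.6] g0.0393
to [ 0.5718  0.342   0.2    94.1   ] shift cm [56.37 -1.66  3.75] turn [ 0.006  0.004 -0.188]
time_s: 43.95
tcp_pos: [0.5559, 0.1815, 0.2003]
orientation: [-179.8, 0.2, 91.4]
contact_force: [1.1, -1.4, -0.0]
gripper_width: 0.0392
t44.0 [0.5559 0.1815 0.2003] [-1.7981e+02  1.6000e-01  9.1420e+01] F [ 1.1 -1.4 -0. ] g0.0392
to [ 0.5718  0.342   0.2    94.15  ] shift cm [16.01  1.99 -0.03] turn [-0.003  0.003 -0.048]
```

View pics/w11.png

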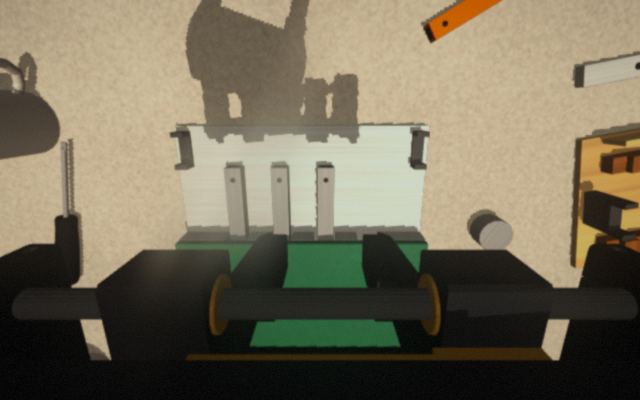

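Three tails are level at row ~164 (cols 235, 280 and 325).

```bash
python3 -m pendant '4 0.6 0 0 0 -0.01 45; 8 1.1 0 0 0 -0.02 45; 12 1.6 0 0 0 -0.03 45; 15 1.9 0 0 0 -0.046 45; 16 2 0 0 0 -0.046 45; 16 2 0 0 0 -0.046 45; 16 2 0 0 0 -0.046 45; 16 2 0 0 0 -0.046 45; 16 2 0 0 0 -0.046 45; 16 2 0 0 0 -0.046 45'
python3 -m pendant '0 0 0 0 0 0 45; 0 0 0 0 0 0 45; 0 0 0 0 0 0 45; 0 0 0 0 0 0 45'
python3 - <<'E'
from h import *
st(); c=imaging.camera("wrist"); np.savez("w12.npz",**c); cv2.imwrite("pics/w12.png",c["color"][:,:,::-1])
E
```

```text
time_s: 44.78
tcp_pos: [0.5734, 0.3381, 0.2032]
orientation: [180.0, 0.1, 93.9]
contact_force: [-0.4, 0.6, -0.4]
gripper_width: 0.0395
time_s: 45.12
tcp_pos: [0.5733, 0.3395, 0.2035]
orientation: [179.9, 0.1, 94.0]
contact_force: [-0.3, 1.3, 0.4]
gripper_width: 0.0397
t45.1 [0.5733 0.3395 0.2035] [1.7993e+02 1.0000e-01 9.3970e+01] F [-0.3  1.3  0.4] g0.0397
```

View pics/w12.png

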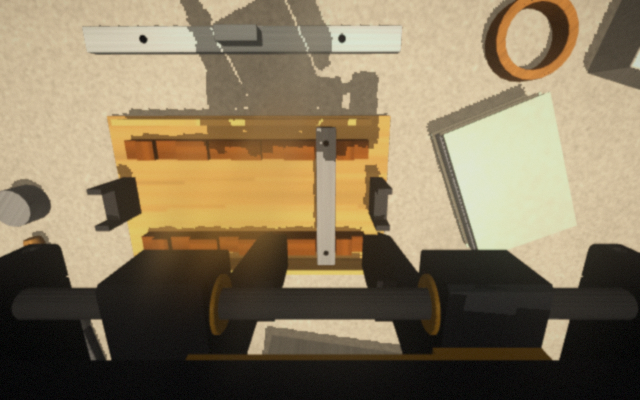

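The last bar, A, has its holes at (326,143) and (326,253).

```bash
python3 - <<'E'
from h import *
grab(dict(np.load("w12.npz")),326,143,325.7,253)
E
python3 -m pendant '0.2 -0.1 4 0.001 0 0 45; 0.2 -0.1 8 0.001 0 0 45; 0.2 -0.1 10.5 0.001 0 0 45; 0.2 -0.1 12 0.001 0 0 45; 0.2 -0.1 12 0.001 0 0 45; 0.2 -0.1 12 0.001 0 0 45; 0.2 -0.1 12 0.001 0 0 45; 0.2 -0.1 12 0.001 0 0 45; 0.2 -0.1 12 0.001 0 0 45; 0.2 -0.1 12 0.001 0 0 45'
python3 - <<'E'
from h import *
st(); grab(dict(np.load("w12.npz")),326,143,325.7,253)
E
```

```text
bar [0.5924 0.3433 0.046 ] 0.1205 3.91
to [5.724e-01 3.419e-01 3.000e-02 9.410e+01] shift cm [ 0.27 -0.09 17.34] turn [ 0.001  0.002 -0.002]
time_s: 46.0
tcp_pos: [0.5732, 0.3421, 0.0851]
orientation: [179.9, 0.0, 94.0]
contact_force: [-0.4, 0.3, 0.4]
gripper_width: 0.0394
t46.0 [0.5732 0.3421 0.0851] [1.7986e+02 4.0000e-02 9.4000e+01] F [-0.4  0.3  0.4] g0.0394
bar [0.5924 0.3433 0.046 ] 0.1205 3.91
to [5.724e-01 3.419e-01 3.000e-02 9.410e+01] shift cm [-0.01 -0.09  5.51] turn [ 0.002  0.001 -0.002]
```

```bash
python3 -m pendant '0 -0.05 2 0.002 0 0 45; 0 -0.05 4 0.002 0 0 45; 0 -0.05 5.4 0.002 0 0 45; 0 -0.05 5.4 0.002 0 0 45; 0 -0.05 5.4 0.002 0 0 45; 0 -0.05 5.4 0.002 0 0 45; 0 -0.05 5.4 0.002 0 0 45'
python3 -m pendant '0 0 0 0 0 0 45; 0 0 0 0 0 0 15; 0 0 0 0 0 0 0; 0 0 0 0 0 0 0;0 0 0 0 0 0 0;0 0 0 0 0 0 0' 45
python3 -m pendant '0 0 -1 0 0 0 0; 0 0 -3 0 0 0 0; 0 0 -6 0 0 0 0; 0 0 -9 0 0 0 0; 0 0 -12 0 0 0 0; 0 0 -12 0 0 0 0; 0 0 -12 0 0 0 0; 0 0 -12 0 0 0 0; 0 0 -12 0 0 0 0'
python3 -c "
from h import *
st(); to(*w(MAG,-.09,.084),.15,83.4)"
```

```text
time_s: 46.58
tcp_pos: [0.5727, 0.3419, 0.0307]
orientation: [-180.0, 0.1, 94.0]
contact_force: [-0.3, 1.4, -0.2]
gripper_width: 0.0394
time_s: 47.08
tcp_pos: [0.5718, 0.3414, 0.0296]
orientation: [-179.9, 0.1, 94.0]
contact_force: [-0.1, -0.4, 2.8]
gripper_width: 0.0198
time_s: 47.83
tcp_pos: [0.5701, 0.3407, 0.1464]
orientation: [-179.6, 0.2, 94.0]
contact_force: [-0.6, -0.4, -3.0]
gripper_width: 0.0196
t47.8 [0.5701 0.3407 0.1464] [-179.62    0.22   94.  ] F [-0.6 -0.4 -3. ] g0.0196
to [ 0.5031 -0.1609  0.15   83.4   ] shift cm [-49.57 -10.19  -0.1 ] turn [-0.006  0.004  0.185]
```

```bash
python3 -m pendant '-2 -0.4 -0.3 0 0 0.01 0; -6 -1.2 -0.3 0 0 0.03 0; -10 -2 -0.3 0 0 0.05 0; -14 -2.8 -0.3 0 0 0.06 0; -18 -3.6 -0.3 0 0 0.08 0; -22 -4.4 -0.3 0 0 0.09 0; -26 -5.2 -0.3 0 0 0.11 0; -30 -6.1 -0.3 0 0 0.13 0; -34 -6.9 -0.3 0 0 0.15 0; -38 -7.7 -0.3 0 0 0.165 0'
python3 -m pendant '-2 -0.3 0 0 0 0 0; -2 -0.3 0 0 0 0 0; -2 -0.3 0 0 0 0 0; -2 -0.3 0 0 0 0 0; -2 -0.3 0 0 0 0 0'
python3 -c "
from h import *
st(); to(*w(MAG,-.09,.084),.15,83.4)"
```

```text
time_s: 48.67
tcp_pos: [0.5192, -0.0444, 0.1508]
orientation: [-179.7, 0.1, 84.5]
contact_force: [1.5, 0.1, -2.5]
gripper_width: 0.0194
time_s: 49.08
tcp_pos: [0.5163, -0.0613, 0.1522]
orientation: [-179.8, 0.1, 84.6]
contact_force: [-0.7, -0.8, -1.7]
gripper_width: 0.0192
t49.1 [ 0.5163 -0.0613  0.1522] [-1.7979e+02  1.0000e-01  8.4610e+01] F [-0.7 -0.8 -1.7] g0.0192
to [ 0.5031 -0.1609  0.15   83.4   ] shift cm [-10.04  -0.38   0.24] turn [-0.004  0.002  0.021]
```

```bash
python3 -m pendant '-4 -0.2 0.2 -0.003 0 0.01 0; -8 -0.4 0.2 -0.003 0 0.02 0; -10 -0.4 0.2 -0.003 0 0.021 0; -10 -0.4 0.2 -0.003 0 0.021 0; -10 -0.4 0.2 -0.003 0 0.021 0; -10 -0.4 0.2 -0.003 0 0.021 0; -10 -0.4 0.2 -0.003 0 0.021 0; -10 -0.4 0.2 -0.003 0 0.021 0'
python3 -m pendant '0 0 4 0 0 0 0; 0 0 8 0 0 0 0; 0 0 11 0 0 0 0; 0 0 12 0 0 0 0; 0 0 12 0 0 0 0; 0 0 12 0 0 0 0; 0 0 12 0 0 0 0; 0 0 12 0 0 0 0; 0 0 12 0 0 0 0; 0 0 12 0 0 0 0'
python3 -c "
from h import *
st(); to(*w(MAG,-.09,.084),.0175,83.4)"
```

```text
time_s: 49.75
tcp_pos: [0.5034, -0.1602, 0.1512]
orientation: [180.0, 0.1, 83.5]
contact_force: [-0.4, -0.7, -1.9]
gripper_width: 0.0199
time_s: 50.58
tcp_pos: [0.5046, -0.1624, 0.0331]
orientation: [179.8, 0.2, 83.3]
contact_force: [0.3, -0.1, -1.8]
gripper_width: 0.0193
t50.6 [ 0.5046 -0.1624  0.0331] [1.7976e+02 1.7000e-01 8.3340e+01] F [ 0.3 -0.1 -1.8] g0.0193
to [ 5.031e-01 -1.609e-01  1.750e-02  8.340e+01] shift cm [ 0.13 -0.17  1.56] turn [ 0.004  0.003 -0.001]
```

```bash
python3 -m pendant '0.08 -0.1 0.6 0 0 0 0; 0.08 -0.1 1.3 0 0 0 0; 0.08 -0.1 1.3 0 0 0 0; 0.08 -0.1 1.3 0 0 0 0; 0.08 -0.1 1.3 0 0 0 0; 0.08 -0.1 1.3 0 0 0 0; 0.08 -0.1 1.3 0 0 0 0'
python3 -c "
from h import *
st(); to(*w(MAG,-.015,.084),.0175,83.4)"
```

```text
time_s: 51.17
tcp_pos: [0.5026, -0.1611, 0.0185]
orientation: [179.9, 0.1, 83.3]
contact_force: [0.5, 0.3, -3.0]
gripper_width: 0.0196
t51.2 [ 0.5026 -0.1611  0.0185] [1.7992e+02 1.3000e-01 8.3340e+01] F [ 0.5  0.3 -3. ] g0.0196
to [ 5.776e-01 -1.695e-01  1.750e-02  8.340e+01] shift cm [0.03 7.54 0.11] turn [ 0.001  0.002 -0.001]
```

```bash
python3 -m pendant '0 0.5 0 0 0 0 0; 0 1.2 0 0 0 0 0; 0 2 0 0 0 0 0; 0 2.8 0 0 0 0 0; 0 3.6 0 0 0 0 0; 0 4.4 0 0 0 0 0; 0 5.2 0 0 0 0 0; 0 6 0 0 0 0 0; 0 6 0 0 0 0 0;0 6 0 0 0 0 0'
python3 -m pendant '0 0.5 0 0 0 0 0; 0 0.8 0 0 0 0 0; 0 1.1 0 0 0 0 0; 0 1.4 0.05 0 0 0 0; 0 1.6 0.1 0 0 0 0; 0 1.7 0.1 0 0 0 0; 0 1.7 0.1 0 0 0 0'
python3 -m pendant '0 0.1 0 0 0 0 0; 0 0.2 0 0 0 0 0; 0 0.3 0 0 0 0 0; 0 0.3 0 0 0 0 0'
python3 -c "
from h import *
st(); to(*w(MAG,-.015,.084),.0165,83.4)"
```

```text
time_s: 52.0
tcp_pos: [0.5625, -0.168, 0.0184]
orientation: [179.9, 0.1, 83.4]
contact_force: [-0.2, -0.4, -2.4]
gripper_width: 0.0194
time_s: 52.58
tcp_pos: [0.5775, -0.1697, 0.0168]
orientation: [-179.9, 0.1, 83.3]
contact_force: [-4.0, 0.7, -1.1]
gripper_width: 0.0196
time_s: 52.92
tcp_pos: [0.5775, -0.1695, 0.0161]
orientation: [-179.6, 0.1, 83.3]
contact_force: [-10.5, -0.0, 2.2]
gripper_width: 0.0193
t52.9 [ 0.5775 -0.1695  0.0161] [-1.7956e+02  7.0000e-02  8.3350e+01] F [-10.5  -0.    2.2] g0.0193
to [ 5.776e-01 -1.695e-01  1.650e-02  8.340e+01] shift cm [-0.    0.   -0.04] turn [-0.008  0.001 -0.001]
```

```bash
python3 -m pendant '0 -0.1 0 0 0 0 20; 0 -0.2 0 0 0 0 45; 0 -0.3 0 0 0 0 45;0 -0.4 0 0 0 0 45;0 -0.4 0 0 0 0 45;0 -0.4 0 0 0 0 45'
python3 -m pendant '0 0 -2 0 0 0 45; 0 0 -5 0 0 0 45; 0 0 -9 0 0 0 45; -2 0 -13 0 0 0 45; -4 -2 -17 0 0 0 45; -6 -4 -20 0 0 0 45; -8 -5 -22 0 0 0 45; -8 -5 -22 0 0 0 45;-8 -5 -22 0 0 0 45;-8 -5 -22 0 0 0 45'
python3 - <<'E'
from h import *
st(); c=imaging.camera("wrist"); np.savez("w13.npz",**c); cv2.imwrite("pics/w13.png",c["color"][:,:,::-1])
E
```

```text
time_s: 53.42
tcp_pos: [0.5788, -0.1701, 0.0181]
orientation: [179.8, 0.1, 83.3]
contact_force: [-0.0, 0.2, -0.1]
gripper_width: 0.0397
time_s: 54.25
tcp_pos: [0.5187, -0.2426, 0.2371]
orientation: [179.9, 0.1, 83.3]
contact_force: [1.4, 0.1, -0.6]
gripper_width: 0.0399
t54.2 [ 0.5187 -0.2426  0.2371] [1.7993e+02 9.0000e-02 8.3300e+01] F [ 1.4  0.1 -0.6] g0.0399
```

View pics/w13.png

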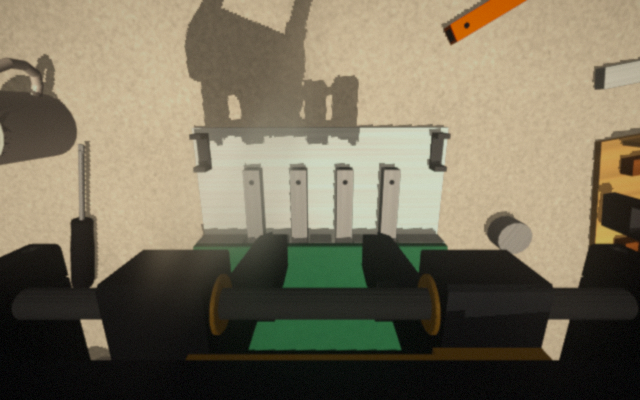

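All four tails are level at row ~166 (cols 253, 299, 344 and 389). Now I'll go back for the keeper.

```bash
python3 -c "
from h import *
to(.438,.248,.25,4.1)"
```

```text
to [0.438 0.248 0.25  4.1  ] shift cm [ 47.75 -13.67  -1.44] turn [0.000e+00 1.000e-03 1.383e+00]
```

```bash
python3 -m pendant '4 -1.1 -1 0 0 0.12 45; 8 -2.3 -1 0 0 0.24 45; 12 -3.4 -1 0 0 0.36 45; 16 -4.6 -1 0 0 0.48 45; 20 -5.7 -1.2 0 0 0.6 45; 24 -6.9 -1.2 0 0 0.72 45; 28 -8 -1.2 0 0 0.84 45; 32 -9.2 -1.2 0 0 0.96 45; 36 -10.3 -1.2 0 0 1.08 45; 40 -11.4 -1.2 0 0 1.2 45'
python3 -c "
from h import *
st();to(.438,.248,.25,4.1)"
```

```text
time_s: 55.13
tcp_pos: [0.4564, 0.1324, 0.2463]
orientation: [179.9, 0.2, 18.8]
contact_force: [0.9, 0.6, -0.6]
gripper_width: 0.0399
t55.1 [0.4564 0.1324 0.2463] [179.9    0.21  18.81] F [ 0.9  0.6 -0.6] g0.0399
to [0.438 0.248 0.25  4.1  ] shift cm [  1.98 -11.54  -0.39] turn [0.002 0.003 0.257]
```

```bash
python3 -m pendant '0.6 -4 -0.4 0 0 0.08 45; 1.3 -8 -0.4 0 0 0.16 45; 1.9 -10 -0.4 0 0 0.2 45;1.9 -10 -0.4 0 0 0.2 45;1.9 -10 -0.4 0 0 0.2 45;1.9 -10 -0.4 0 0 0.2 45;1.9 -10 -0.4 0 0 0.2 45;1.9 -10 -0.4 0 0 0.2 45;1.9 -10 -0.4 0 0 0.2 45'
python3 - <<'E'
from h import *
st();to(.438,.248,.25,4.1); c=imaging.camera("wrist"); np.savez("w14.npz",**c); cv2.imwrite("pics/w14.png",c["color"][:,:,::-1])
E
```

```text
time_s: 55.88
tcp_pos: [0.4438, 0.2295, 0.2523]
orientation: [179.8, -0.0, 7.5]
contact_force: [0.3, 0.1, 0.6]
gripper_width: 0.0395
t55.9 [0.4438 0.2295 0.2523] [ 1.7985e+02 -2.0000e-02  7.4700e+00] F [0.3 0.1 0.6] g0.0395
to [0.438 0.248 0.25  4.1  ] shift cm [-0.34 -1.91  0.22] turn [ 0.003 -0.     0.059]
```

View pics/w14.png

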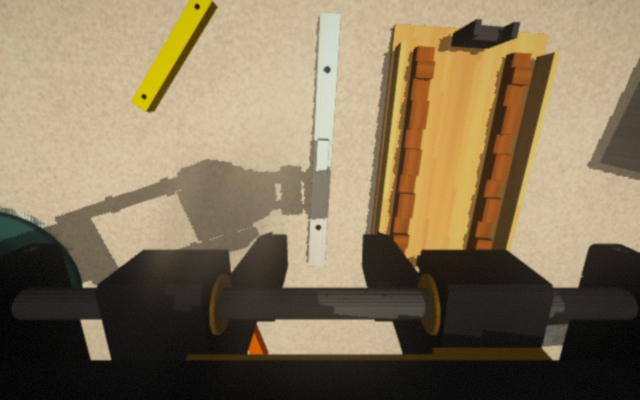

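The keeper holes are at (327,70) and (318.5,227) with the block up at (322,165), and the rack is empty. I'll measure the keeper's pose.

```bash
python3 - <<'E'
from h import *
c=dict(np.load("w14.npz")); a=onz(c,327,70,.014);b=onz(c,318.5,227,.014);m=(a+b)/2;d=a-b;y=np.degrees(np.arctan2(d[1],d[0]))-90
print(m,np.linalg.norm(d),y); to(m[0],m[1],.1,y)
E
```

```text
[0.43802942 0.24768117 0.014     ] 0.1993399212910326 4.278938587871622
to [0.438  0.2477 0.1    4.2789] shift cm [-0.35 -1.91 15.24] turn [ 0.003 -0.001  0.056]
```

```bash
python3 -m pendant '-0.3 -1 4 0 0 0.03 45; -0.3 -1.8 8 0 0 0.056 45; -0.3 -1.8 12 0 0 0.056 45; -0.3 -1.8 15 0 0 0.056 45; -0.3 -1.8 15 0 0 0.056 45; -0.3 -1.8 15 0 0 0.056 45; -0.3 -1.8 15 0 0 0.056 45; -0.3 -1.8 15 0 0 0.056 45; -0.3 -1.8 15 0 0 0.056 45; -0.3 -1.8 15 0 0 0.056 45'
python3 -m pendant '0 0 0 0 0 0 45; 0 0 0 0 0 0 45; 0 0 0 0 0 0 45'
python3 -c "
from h import *
st();to(.4382,.248,.018,4.15)"
```

```text
time_s: 56.77
tcp_pos: [0.44, 0.2483, 0.1046]
orientation: [180.0, -0.3, 4.3]
contact_force: [-0.5, 0.7, -0.8]
gripper_width: 0.0398
time_s: 57.02
tcp_pos: [0.4386, 0.2478, 0.1028]
orientation: [179.9, -0.1, 4.4]
contact_force: [-0.1, 0.2, -0.5]
gripper_width: 0.0395
t57.0 [0.4386 0.2478 0.1028] [ 1.7988e+02 -8.0000e-02  4.3600e+00] F [-0.1  0.2 -0.5] g0.0395
to [0.4382 0.248  0.018  4.15  ] shift cm [-0.05 -0.04  8.48] turn [ 0.002 -0.001  0.004]
```

```bash
python3 -m pendant '0 0 3 0.001 0 0.003 45; 0 0 5.5 0.001 0 0.003 45; 0 0 7.5 0.001 0 0.003 45; 0 0 8.4 0.001 0 0.003 45; 0 0 8.4 0.001 0 0.003 45; 0 0 8.4 0.001 0 0.003 45; 0 0 8.4 0.001 0 0.003 45; 0 0 8.4 0.001 0 0.003 45; 0 0 8.4 0.001 0 0.003 45'
python3 -m pendant '0 0 0 0 0 0 45; 0 0 0 0 0 0 10; 0 0 0 0 0 0 0; 0 0 0 0 0 0 0; 0 0 0 0 0 0 0; 0 0 0 0 0 0 0; 0 0 0 0 0 0 0' 50
python3 -m pendant '0 0 -1 0 0 0 0; 0 0 -3 0 0 0 0; 0 0 -6 0 0 0 0; 0 0 -9 0 0 0 0; 0 0 -12 0 0 0 0; 0 0 -13 0 0 0 0; 0 0 -13 0 0 0 0; 0 0 -13 0 0 0 0; 0 0 -13 0 0 0 0'
python3 -c "
from h import *
st();to(*w(MAG,-.09,0),.15,-6.6)"
```

```text
time_s: 57.77
tcp_pos: [0.4396, 0.2481, 0.0198]
orientation: [180.0, -0.2, 4.2]
contact_force: [0.5, 0.6, -0.4]
gripper_width: 0.0396
time_s: 58.35
tcp_pos: [0.4385, 0.2475, 0.0184]
orientation: [179.9, -0.0, 4.2]
contact_force: [0.0, 0.2, 0.8]
gripper_width: 0.0136
time_s: 59.1
tcp_pos: [0.4367, 0.2468, 0.1461]
orientation: [179.8, 0.2, 4.2]
contact_force: [-0.8, 0.5, -3.9]
gripper_width: 0.0134
t59.1 [0.4367 0.2468 0.1461] [1.7983e+02 1.7000e-01 4.1800e+00] F [-0.8  0.5 -3.9] g0.0134
to [ 0.4934 -0.2444  0.15   -6.6   ] shift cm [ 2.07 49.4  -0.25] turn [0.003 0.003 0.188]
```

```bash
python3 -m pendant '0 2 -0.3 0 0 0.01 0; 0.2 6 -0.3 0 0 0.03 0; 0.4 10 -0.3 0 0 0.05 0; 0.5 14 -0.3 0 0 0.06 0; 0.7 18 -0.3 0 0 0.08 0; 0.9 22 -0.3 0 0 0.09 0; 1.1 26 -0.3 0 0 0.11 0; 1.3 30 -0.3 0 0 0.13 0; 1.5 34 -0.3 0 0 0.15 0; 1.6 38 -0.3 0 0 0.165 0'
python3 -m pendant '0 2 0 0 0 0 0; 0 3 0 0 0 0 0; 0 3 0 0 0 0 0; 0 3 0 0 0 0 0; 0 3 0 0 0 0 0'
python3 -c "
from h import *
st();to(*w(MAG,-.09,0),.15,-6.6)"
```

```text
time_s: 59.93
tcp_pos: [0.4801, -0.1316, 0.1491]
orientation: [180.0, 0.2, -5.3]
contact_force: [1.2, -0.4, -2.7]
gripper_width: 0.0135
time_s: 60.35
tcp_pos: [0.4784, -0.1585, 0.1507]
orientation: [-180.0, 0.1, -5.2]
contact_force: [-0.2, 0.2, -3.8]
gripper_width: 0.0134
t60.4 [ 0.4784 -0.1585  0.1507] [-1.7999e+02  8.0000e-02 -5.2300e+00] F [-0.2  0.2 -3.8] g0.0134
to [ 0.4934 -0.2444  0.15   -6.6   ] shift cm [2.27 8.41 0.07] turn [-0.     0.001  0.024]
```

```bash
python3 -m pendant '1 3.5 0 0 0 0.01 0; 2 7 0 0 0 0.02 0; 2.3 8.4 0 0 0.001 0.024 0; 2.3 8.4 0 0 0.001 0.024 0; 2.3 8.4 0 0 0.001 0.024 0; 2.3 8.4 0 0 0.001 0.024 0; 2.3 8.4 0 0 0.001 0.024 0; 2.3 8.4 0 0 0.001 0.024 0; 2.3 8.4 0 0 0.001 0.024 0; 2.3 8.4 0 0 0.001 0.024 0'
python3 - <<'E'
from h import *
st();to(*w(MAG,-.09,0),.05,-6.6); c=imaging.camera("wrist"); np.savez("w15.npz",**c); cv2.imwrite("pics/w15.png",c["color"][:,:,::-1])
c=imaging.camera("scene"); crop(c,150,350,80,230,"s15.png",4)
E
```

```text
time_s: 61.18
tcp_pos: [0.4944, -0.2451, 0.1521]
orientation: [179.9, -0.1, -6.6]
contact_force: [-0.1, 0.3, -3.3]
gripper_width: 0.0139
t61.2 [ 0.4944 -0.2451  0.1521] [ 1.7993e+02 -1.1000e-01 -6.6100e+00] F [-0.1  0.3 -3.3] g0.0139
to [ 0.4934 -0.2444  0.05   -6.6   ] shift cm [-0.13 -0.08 10.21] turn [ 0.001 -0.002 -0.   ]
```

View pics/w15.png

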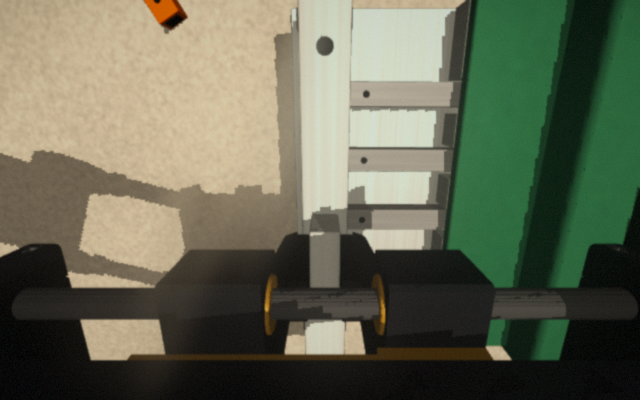

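View pics/s15.png

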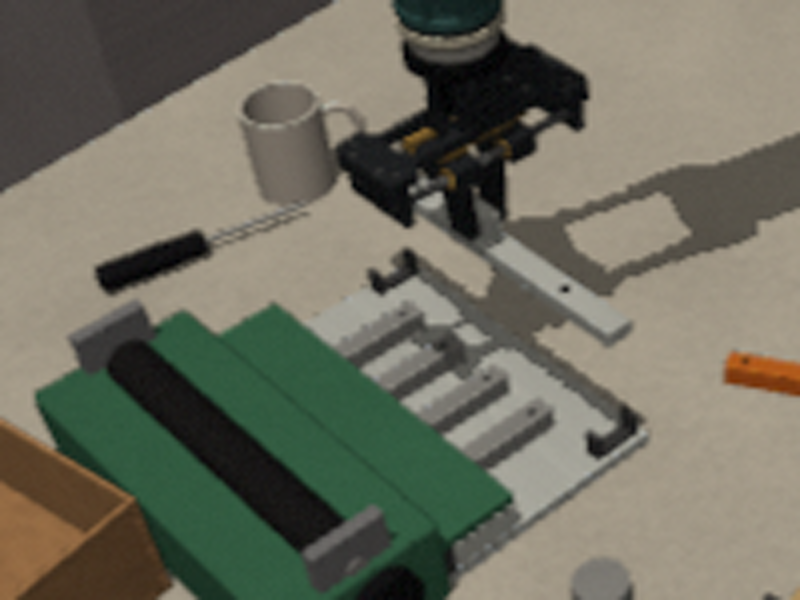

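```bash
python3 -m pendant '-0.05 -0.05 3 0 0 0 0; -0.05 -0.05 6 0 0 0 0; -0.05 -0.05 8 0 0 0 0; -0.05 -0.05 9 0 0 0 0; -0.05 -0.05 9 0 0 0 0; -0.05 -0.05 9 0 0 0 0; -0.05 -0.05 9 0 0 0 0; -0.05 -0.05 9 0 0 0 0'
python3 -m pendant '0 0 0 0 0 0 0; 0 0 0 0 0 0 0; 0 0 0 0 0 0 0; 0 0 0 0 0 0 0; 0 0 0 0 0 0 0'
python3 - <<'E'
from h import *
st();to(*w(MAG,-.09,0),.034,-6.6); c=imaging.camera("wrist"); np.savez("w16.npz",**c); cv2.imwrite("pics/w16.png",c["color"][:,:,::-1])
c=imaging.camera("scene"); crop(c,200,350,110,230,"s16.png",5)
E
```

```text
time_s: 61.95
tcp_pos: [0.4958, -0.2463, 0.0641]
orientation: [179.9, -0.3, -6.7]
contact_force: [-0.4, -0.9, -3.0]
gripper_width: 0.0136
time_s: 62.37
tcp_pos: [0.4942, -0.2454, 0.0623]
orientation: [179.9, -0.1, -6.6]
contact_force: [0.5, 0.1, -3.6]
gripper_width: 0.0134
t62.4 [ 0.4942 -0.2454  0.0623] [ 1.7992e+02 -1.3000e-01 -6.6500e+00] F [ 0.5  0.1 -3.6] g0.0134
to [ 0.4934 -0.2444  0.034  -6.6   ] shift cm [-0.1  -0.1   2.83] turn [ 0.001 -0.002 -0.001]
```

View pics/w16.png

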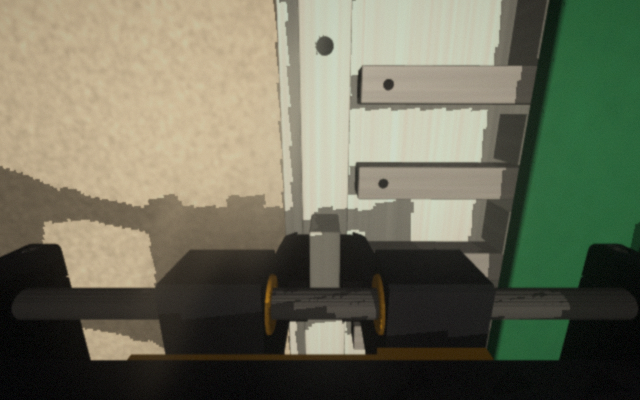

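View pics/s16.png

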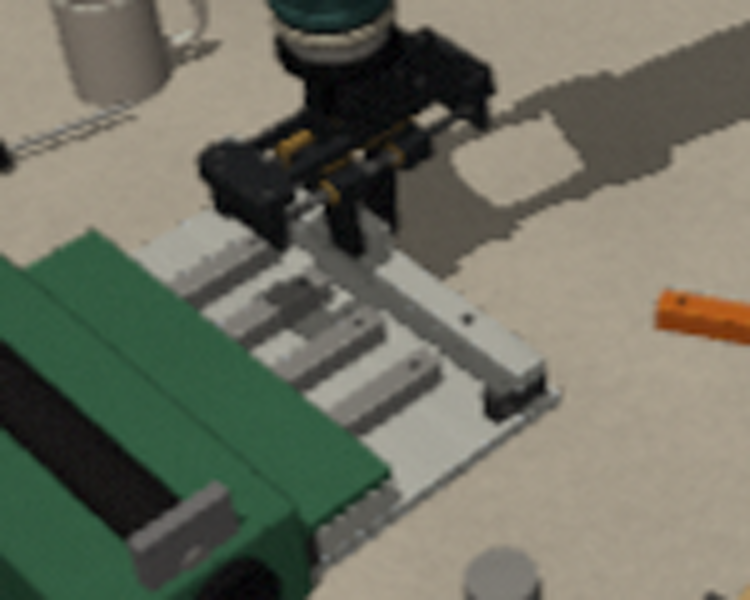

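The keeper is over the right bracket (at (515,385) in the crop) and clear of the tails. I'll lower it in steps.

```bash
python3 -m pendant '-0.08 -0.05 0.4 0 0 0 0; -0.08 -0.05 0.8 0 0 0 0; -0.08 -0.05 1.2 0 0 0 0; -0.08 -0.05 1.6 0 0 0 0; -0.08 -0.05 1.9 0 0 0 0; -0.08 -0.05 1.9 0 0 0 0; -0.08 -0.05 1.9 0 0 0 0; -0.08 -0.05 1.9 0 0 0 0'
python3 -m pendant '0 0 0.2 0 0 0 0; 0 0 0.4 0 0 0 0; 0 0 0.6 0 0 0 0; 0 0 0.8 0 0 0 0; 0 0 0.8 0 0 0 0; 0 0 0.8 0 0 0 0; 0 0 0.8 0 0 0 0'
python3 -c "
from h import *
st();to(*w(MAG,-.09,0),.034,-6.6)"
```

```text
time_s: 63.13
tcp_pos: [0.4936, -0.2449, 0.0431]
orientation: [179.9, -0.1, -6.6]
contact_force: [0.5, -0.3, -3.7]
gripper_width: 0.0138
time_s: 63.72
tcp_pos: [0.4935, -0.2449, 0.0351]
orientation: [179.9, -0.1, -6.6]
contact_force: [-0.1, 0.8, -3.8]
gripper_width: 0.0136
t63.7 [ 0.4935 -0.2449  0.0351] [ 1.7993e+02 -1.1000e-01 -6.6500e+00] F [-0.1  0.8 -3.8] g0.0136
to [ 0.4934 -0.2444  0.034  -6.6   ] shift cm [-0.01 -0.05  0.11] turn [ 0.001 -0.002 -0.001]
```

```bash
python3 -m pendant '0 0 0.1 0 0 0 0; 0 0 0.2 0 0 0 0; 0 0 0.2 0 0 0 0; 0 0 0.2 0 0 0 0; 0 0 0.2 0 0 0 0'; python3 -m pendant '0 0 0 0 0 0 20; 0 0 0 0 0 0 40; 0 0 0 0 0 0 40; 0 0 0 0 0 0 40;0 0 0 0 0 0 40;0 0 0 0 0 0 40'
python3 -m pendant '0 0 -1.5 0 0 0 40; 0 0 -4 0 0 0 40; 0 0 -8 0 0 0 40; -2 0 -12 0 0 0 40; -4 0 -16 0 0 0 40; -4 0 -18 0 0 0 40; -4 0 -20 0 0 0 40; -4 0 -22 0 0 0 40; -4 0 -22 0 0 0 40'
python3 - <<'E'
from h import *
st(); c=imaging.camera("wrist"); np.savez("w17.npz",**c); cv2.imwrite("pics/w17.png",c["color"][:,:,::-1])
c=imaging.camera("scene"); np.savez("s17.npz",**c); crop(c,200,350,110,230,"s17.png",5)
E
```

```text
time_s: 64.13
tcp_pos: [0.4938, -0.245, 0.0344]
orientation: [179.9, -0.1, -6.6]
contact_force: [-2.1, 1.2, 6.2]
gripper_width: 0.0141
time_s: 64.63
tcp_pos: [0.4935, -0.2449, 0.033]
orientation: [179.9, -0.1, -6.6]
contact_force: [0.2, -0.1, 0.3]
gripper_width: 0.0353
time_s: 65.38
tcp_pos: [0.4555, -0.2413, 0.2581]
orientation: [179.7, -0.6, -6.7]
contact_force: [0.4, 0.3, -0.3]
gripper_width: 0.0353
t65.4 [ 0.4555 -0.2413  0.2581] [179.72  -0.58  -6.66] F [ 0.4  0.3 -0.3] g0.0353
```

View pics/w17.png

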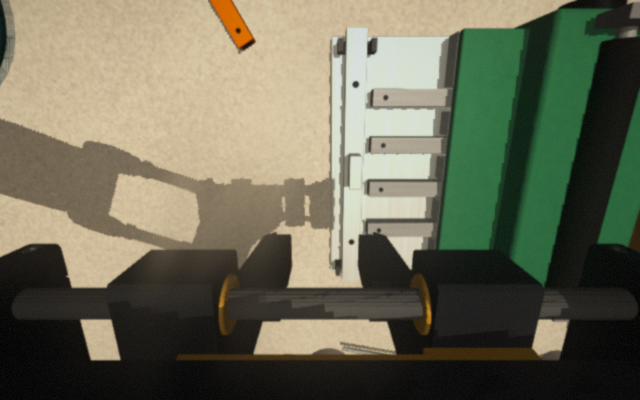

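View pics/s17.png

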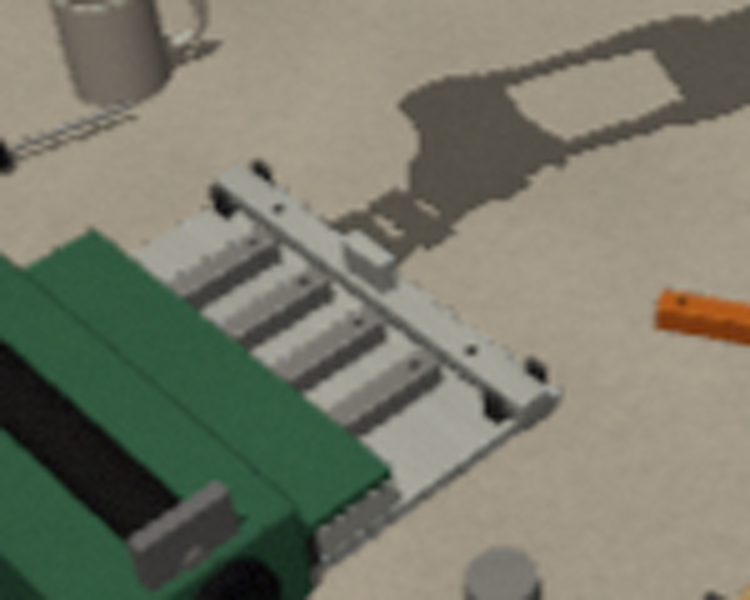

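The keeper is seated in both brackets, block up, in front of four level tails. I'll check the numbers from one settled view.

```bash
python3 -m pendant '0 0 0 0 0 0 40;0 0 0 0 0 0 40;0 0 0 0 0 0 40;0 0 0 0 0 0 40;0 0 0 0 0 0 40;0 0 0 0 0 0 40;0 0 0 0 0 0 40'
python3 - <<'E'
from h import *
st(); c=imaging.camera("wrist"); np.savez("w18.npz",**c); crop(c,320,460,20,290,"w18.png",2.2); 
cv2.imwrite("pics/w18.png",cv2.resize(c["color"][20:150,320:460,::-1],None,fx=4.5,fy=4.5,interpolation=cv2.INTER_CUBIC))
cv2.imwrite("pics/w18b.png",cv2.resize(c["color"][150:280,320:460,::-1],None,fx=4.5,fy=4.5,interpolation=cv2.INTER_CUBIC))
E
```

```text
time_s: 66.07
tcp_pos: [0.4533, -0.2399, 0.2527]
orientation: [179.9, -0.1, -6.6]
contact_force: [-1.2, -0.5, -0.3]
gripper_width: 0.0351
t66.1 [ 0.4533 -0.2399  0.2527] [ 1.7994e+02 -9.0000e-02 -6.6500e+00] F [-1.2 -0.5 -0.3] g0.0351
```

View pics/w18.png

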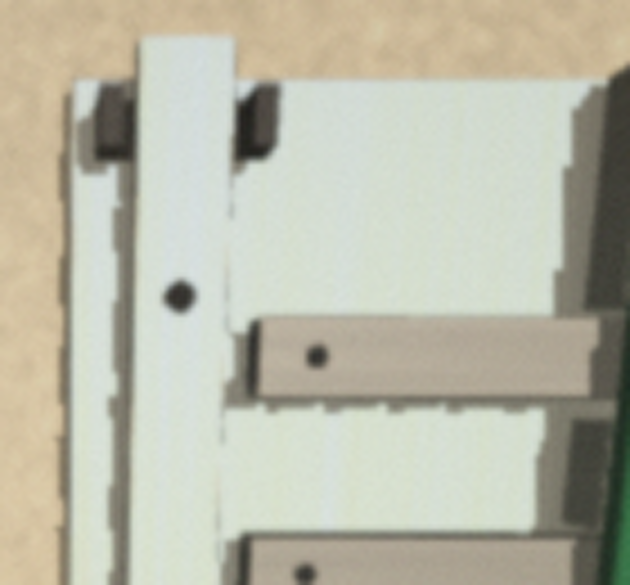

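View pics/w18b.png

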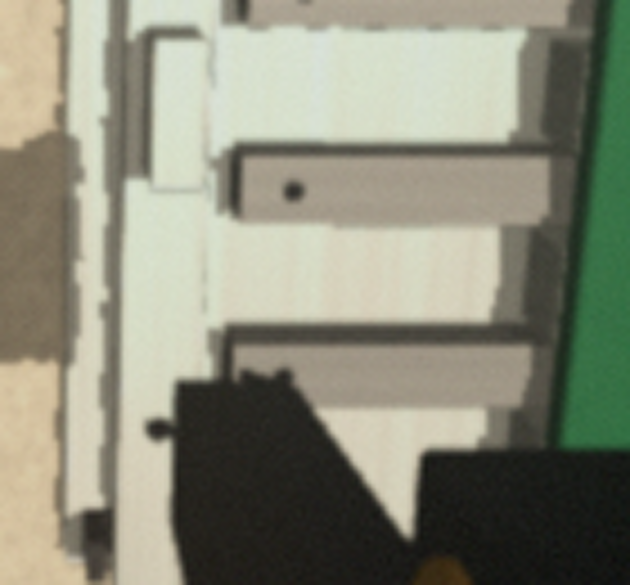

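```bash
python3 - <<'E'
from h import *
c=dict(np.load("w18.npz")); a=np.radians(MAG[2])
def m(x,y,v0,z):
    q=onz(c,(x+.5)/4.5-.5+320,(y+.5)/4.5-.5+v0,z); d=q[:2]-np.array(MAG[:2]); return np.array([d@[np.cos(a),np.sin(a)],d@[-np.sin(a),np.cos(a)]])
h1,h2=m(179,297,20,.030),m(158,429,150,.030); print("keeper",(h1+h2)/2,"skew",np.degrees(np.arctan2(*(h1-h2))),np.linalg.norm(h1-h2))
for n,x,y,v in [("b1",317,356,20),("b2",305,575,20),("b3",293,190,150)]:
    q=m(x,y,v,.032); print(n,"hole",q.round(4),"centre x",q[0]+.06)
q=m(231,372,150,.032);print("b4 tail edge",q,"centre x",q[0]+.075)
z=c["z_map"];P=cloud(c)
for x,y,v,n in [(185,200,20,"keeper +y end"),(140,520,150,"keeper -y end"),(180,110,150,"block top")]:
    u=int(x/4.5+320);w_=int(y/4.5+v);print(n,P[w_,u].round(4))
# bystanders before/after, scene diff
a0=dict(np.load("scene0.npz"))["color"].astype(int);b=dict(np.load("s17.npz"))["color"].astype(int)
d=(abs(a0-b).max(2)>60).astype(np.uint8);d=cv2.morphologyEx(d,cv2.MORPH_OPEN,np.ones((3,3)));n,_,s,ce=cv2.connectedComponentsWithStats(d)
print([(s[i][:5].tolist()) for i in range(1,n) if s[i][4]>30])
E
```

```text
keeper [-0.09082199 -0.00029342] skew -0.01373834445098256 0.19996003328099035
b1 hole [-0.0551  0.0852] centre x 0.0049173907687766125
b2 hole [-0.055   0.0292] centre x 0.005020213308118318
b3 hole [-0.0552 -0.0264] centre x 0.0048306463131094005
b4 tail edge [-0.07024012 -0.08126818] centre x 0.004759875169383185
keeper +y end [ 0.5076 -0.1227  0.0312]
keeper -y end [ 0.4734 -0.3733  0.0294]
block top [ 0.4936 -0.2429  0.0562]
[[250, 0, 20, 12, 154], [448, 0, 21, 37, 309], [609, 0, 31, 7, 131], [440, 48, 42, 28, 303], [239, 51, 66, 56, 1804], [393, 62, 9, 25, 148], [436, 80, 38, 21, 533], [424, 94, 10, 4, 31], [319, 99, 78, 36, 1086], [455, 101, 22, 15, 143], [443, 102, 12, 9, 74], [445, 118, 123, 126, 2727], [276, 125, 37, 36, 676], [420, 133, 31, 18, 265], [578, 135, 62, 60, 2220], [239, 159, 17, 12, 73], [249, 167, 17, 12, 70], [259, 175, 18, 13, 74], [270, 184, 18, 13, 72], [629, 201, 11, 16, 96], [339, 234, 8, 9, 60], [359, 236, 9, 10, 62], [565, 241, 25, 17, 265], [343, 245, 10, 7, 49], [378, 245, 16, 18, 151], [357, 253, 14, 9, 77], [396, 255, 9, 9, 64], [376, 262, 14, 10, 80], [416, 265, 9, 9, 61], [395, 272, 15, 11, 104], [416, 284, 14, 11, 88], [433, 284, 10, 9, 71]]
```

Every reading is in tolerance, so I'm handing the job in.

```bash
python3 - <<'E'
from bench import finish_job
print(finish_job())
E
```

```text
the job is handed in; nothing more can be done
None
```

The job is handed in at about 66 s of robot time. I moved the retaining bar to the clear strip and slid all four creasing bars home against the back stops. I then laid the same retaining bar, grip block up, in the magazine's brackets.

| Last check (magazine frame) | Measured | Allowed |
|---|---|---|
| Creasing bar centres, x | 4.8–5.0 mm | -4 to 12 mm |
| Retaining bar x | -90.8 mm | -97 to -83 mm |
| Retaining bar y | -0.3 mm | -16 to 16 mm |
| Retaining bar skew | about 0.01° | 4° (0.07 rad) |
| Retaining bar height | top at 29–31 mm, so origin about 23 mm | 18 to 28 mm |

- **Bystanders:** comparing the scene camera's first and last pictures showed no change where the tin, tape, mug, driver, booklets and brush lie. The yellow and orange look-alikes were not touched.
- **Disagreements:** the first tail reading after the first bar was about 5 mm off the later ones. The contact position and the settled view both put that bar fully home. The first scene-camera estimate of the magazine was also about 6 mm off, and I used the wrist-camera one.
- **Disturbances:** I saw no knocked part and no grip slip.

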